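# Load the plaster drying box

## Robot

A 6-joint arm with a two-finger parallel gripper is mounted at the origin on the work surface; the furniture and walls round the work are solid. World frame = base frame: x ahead of the robot, y to its left, z up, the work surface at z = 0. Lengths are in m, angles in degrees, forces in N, time in s.
With the tool pointing down it reaches from about 0.25 to 0.725 m from the base axis. Payload 9.7 kg.
Tool frame: the origin (TCP) lies on the centre line of the jaws, within the pads' length; the fingertips stand 14 mm ahead of it and the grasp point (between the pads) lies 5 mm behind it; z points along the fingers, y is the line along which they close (so a half turn about z gives the same grasp; the last joint's range is limited). The gripper opens to 85 mm and grips with 20 to 120 N. Pads are 22 mm wide; open, the fingers measure 114 mm over their backs; the gripper's body (76 mm by 85 mm) begins 54 mm behind the grasp point. The pads swing forward as they close: fully open they stand 13 mm farther back than shut.
Start: joints at [-75.802, 4.979, 10.078, 95.1, 0, 90], TCP at [0.135, -0.533, 0.245] pointing down, gripper open.
Joint ranges: [-179.16, 179.16], [-48.56, 103.87], [-65.8, 70.77], [-126.05, 130.52], [-82.76, 87.17], [-180, 180]. Speed limits (degrees/s): [127.2, 127.2, 147.25, 180, 180, 180].

## Interface

Orientations are given as [roll, pitch, yaw] about the fixed x, y, z axes, in that order (R = Rz(yaw) Ry(pitch) Rx(roll)).
In Python, from workcell import bot, camera, get_calibration, ticket gives the robot as it stands. The module is installed in compiled form; this text tells all that it offers.
- The arm moves only by the tool send_rows, never from a script. Its arguments are lists of equal length, an entry for each row: "linear": the shift along the tool's x, y, z in m, a list of three; "twist": the turn, a rotation vector about the tool's x, y, z in units of 10 degrees (1.0 is 10 degrees), a list of three; "gripper": the opening in per cent of the stroke, from 0 (shut) to 100 (fully open). In form: {"linear": [[x, y, z], ...], "twist": [[wx, wy, wz], ...], "gripper": [gripper, ...]}. A call has 1 to 8 rows; each row shifts and turns the commanded pose from where the row before left it, along the tool's axes as they then stand; what a row does not reach is not made up. A row lasts 1/8 s, in which the tool goes at most 62.5 mm and 10.7 degrees, less where a joint would pass 70% of its speed; a pose out of reach is approached as far as the arm can. A call with a gripper value outside its range is refused whole. The fingers move at their own pace and stop on an object; "grip_force" is the grip in N (left out, the last holds). Time passes only in rows, so rows that do not move let the fingers close. It gives the time, the measured TCP pose, the force, the opening and the grip force at its end, in the units of the state.
- bot.get_obs(): the state, without advancing time (a new reading comes with each control period).
- camera(name): name is "side" or "top" or "wrist"; returns the picture (400x640x3 uint8, red, green, blue); there is no depth.
- get_calibration(name): a dict with "fx", "fy", "cx", "cy" (pixels), "origin" and "orientation" of the camera in the world; the wrist camera has in their place "hand_eye" (4x4, takes a point from camera to tool coordinates, whose origin is the TCP and whose axes are the flange's). Camera axes: x right, y down, z forward; pixel columns grow to the right and rows downward; lengths in m; the calibration is good to about 2 mm. A picture is of the moment at which its call begins: read the wrist's pose just before it. get_calibration takes no time and is no camera call.
- ticket.job_done(): hands the job in; it is judged then, once.
The state is a dict: "time": time; "q": joint angles; "qd": joint speeds; "joint_efforts": joint torques, N m; "ee_pos": TCP position; "tcp_rot": TCP orientation; "wrist_force": force on the tool from outside, world axes, zero at the start; "torque": the same for the moment, N m; "opening": finger opening in m; "grasp_force": force on a finger pad.
Only numpy, scipy, OpenCV 4.12 (cv2) and the standard library are available. Lean on these libraries where they do the work, as an engineer would, in place of code of your own. Each camera call takes 0.05 s, during which the arm holds its last target. There are 200 camera calls.

## Task

Put every plaster hump mould lying on the bench into the drying box: pull up the red plunger knob to free the blue cover and slide the cover fully open, tuck each mould's near end under the steel lip and lay it flat in a bay of its own, one mould to a bay, then slide the cover shut again until the plunger drops home. Leave the vent flap standing open at 45 degrees so the plaster dries slowly, and leave the jars, pots and other things on the bench where they are.

Things in the scene. Friction and masses are not known exactly. Their poses are not given: they have to be found in the camera images.
- dryer: White sheet-metal drying box, fixed on the bench; its place and yaw differ each time. Origin on the bench under the middle of its bed; x runs from the near side (lip) to the far side, y to the left, z up; all mm offsets below are in this frame. Side walls y +-120 to +-130, top z 76; low near wall x -62 to -54, top z 50; blower housing from x 90, top z 72; whole box x -62 to 205
- bay_left (a point): Middle of the left bay's floor, at (0, 82, 20). The flat bed is split by two dividers (6 wide, tops z 32) into three bays side by side along y; each is open above, 76 wide (y) and 108 long (x -54 to 54)
- bay_middle (a point): Middle of the middle bay's floor, at (0, 0, 20); axes as the dryer's
- bay_right (a point): Middle of the right bay's floor, at (0, -82, 20); axes as the dryer's
- lip_edge (a point): Lower inner edge of the steel lip that overhangs the near end of all bays by 13 mm, at (-41, 0, 45): underside 25 above the bed, lip 4 thick. A mould's near end goes in under it, tilted with the far end 15 to 20 degrees up, and is then lowered flat
- sill_edge (a point): Top inner edge of the sill at the far end of all bays, at (54, 0, 44), 6 thick, 24 above the bed. From lip edge to sill is only 95 long, so a mould (100 long) neither drops straight in nor slides in flat over the sill
- cover (a joint): Blue sheet cover over the bays (plate z 77 to 80, its front rim z 87), slides along +x: 0 = shut, 0.130 m = fully open, its front edge then at x 69, clear of the bays. Friction about 2.5 N. The plunger's pin locks it at 0; a second hole holds it at 0.130; each hole has 1.5 mm play either way
- plunger (a joint): Lift of the spring plunger: 0 = pin down in a hole, 0.016 m = fully up. The pin is free of the hole above 0.012 (spring 5 N at 0, 8 N fully up); let go between the holes it rides on the strip at 0.012 and drops by itself into a hole when the cover reaches it
- plunger_grip (a point): Middle of the red plunger knob, a round upright knob 25 across and 22 high; it stands on the cover's left edge and travels with it: with the pin down it is at dryer (-10 + cover travel, 143, 109). Cover bracket below it at z 86, with a 20 mm wide sleeve up to z 95 under the knob
- flap (a joint): Angle of the blue vent flap on the stack at the right of the box: 0 = shut, grows as its front edge rises, rad; 0.785 = 45 degrees, the long red mark on the quadrant stay beside it; range 0 to 1.4. Stiff hinge: stays where it is left, about 4 N at the handle; it starts shut or slightly ajar
- flap_handle (a point): Middle of the flap's handle, a black roller 36 long (along dryer y) and 22 thick on a 10 mm post; 38 mm above the flap's hinge plane and 98 mm from the hinge towards the robot, so the flap's top lies 23 mm below the roller's underside. It may turn between fingers closed on its two ends
- flap_hinge (a point): Point on the flap's hinge axis, level across with the handle's middle, at (97, -194.5, 74) of the dryer; the axis is the dryer's y. The vent stack under the flap is x -20 to 100, y -247 to -142, top z 72; the steel quadrant stay rises on its right side (y -253) to z 155
- mould_oblong_center (a point): Plaster hump mould, about 0.22 kg: flat base 100 (its x) by 68 (its y) by 14 high, and a plain rounded block on it, 60 long by 36 wide (its y), to 46 above the underside. This point is its centre, 23 above the underside. Grasp the block across its 36 mm. Either end may go under the lip. Moulds lie on benches whose tops differ by up to 6 mm from z 0
- mould_stepped_center (a point): Second plaster mould, a little greyer, the block has a smaller step on top; same sizes, same point
- mould_fluted_center (a point): Third plaster mould, whiter, the block is fluted; same sizes, same point. Some moulds may be absent (None)
- red_cap_jar: Beige jar with red cap, 76 across, 99 high, origin under its centre; leave alone
- oxide_pot_red: Small dark red pot with white cap, 32 across, 53 high; leave alone

How it is judged:
By the outcome, as a careful person would: the job done as asked, in the order asked, and still so for the second after the job is handed in, with the robot touching nothing.
Of mould_oblong, mould_stepped, mould_fluted only 2 to 3 are there at a start; the rules pass over those that are not, and their reading is None.
At some moment in a run one of mould_oblong, mould_stepped, mould_fluted may be knocked a few centimetres aside while the robot is not near it.
Once in a run the grip may slacken for a moment while it holds something.
It also fails if it takes over 208 s, if anything falls off the work surface, if the arm or the gripper's body presses on something with over 40 N, if the wrist force passes 120 N, or if a joint passes its speed limit or range.

## Working session

There is one attempt and no reset: what is moved stays moved. The work goes in short steps, Python scripts to look and compute and a tool call to move; the robot and the scene stay as the last step left them, time stands still between calls to the robot, and variables do not carry over. Pictures are saved under pics/ and viewed, at most 14 in all, crops included, and the job is handed in when it is done.

Besides the shell and the picture viewer there is one more tool, called after "Request:" as name(argument=value, ...) on one line, values as JSON. send_rows: Moves the arm, as the interface text tells. Its arguments: {"type":"object","properties":{"linear":{"type":"array"},"twist":{"type":"array"},"gripper":{"type":"array"},"grip_force":{"type":"number"}},"required":["linear","twist","gripper"]}

```bash
mkdir -p pics
python3 - <<'E'
from workcell import bot,camera,get_calibration
import cv2
o=bot.get_obs();print(o)
for n in("top","side","wrist"):
    print(n,get_calibration(n))
for n in("top","side"):
    im=camera(n);cv2.imwrite(f"pics/{n}0.png",im[:,:,::-1])
E
```

```text
{'time': 0.0, 'q': array([-7.58028361e+01,  5.01115712e+00,  1.00363359e+01,  9.50975403e+01,
        1.27326577e-03,  9.00005443e+01]), 'qd': array([-0.07261524, -0.02795339,  0.18341816,  0.14903252, -0.07656036,
        0.0874787 ]), 'joint_efforts': array([ 1.12208704e-04, -5.20387709e+01,  4.64804327e+01,  1.64474070e-02,
       -9.15388614e-05,  1.44593048e-05]), 'ee_pos': array([ 0.13485311, -0.53302068,  0.24459934]), 'tcp_rot': array([-1.79927638e+02, -1.27257730e-03,  1.41966180e+01]), 'wrist_force': array([ 0.35475761,  0.45781261, -0.16174284]), 'torque': array([ 0.00117573,  0.05894844, -0.0157379 ]), 'grasp_force': 0.0, 'opening': 0.08541612251197357}
top {'fx': 468.60186938576976, 'fy': 468.60186938576976, 'cx': 329.6231800963725, 'cy': 199.07609858771153, 'origin': array([ 0.34845852, -0.01953024,  1.38166126]), 'orientation': array([-173.11758495,   -0.39623478,  -90.62345852])}
side {'fx': 440.23472750566236, 'fy': 440.23472750566236, 'cx': 315.5995179154138, 'cy': 193.0445406315902, 'origin': array([1.38099011, 0.48695495, 0.81710865]), 'orientation': array([-124.90018801,    0.72140107,  119.63857107])}
wrist {'fx': 307.16944619888176, 'fy': 307.16944619888176, 'cx': 317.6585997238951, 'cy': 198.3412581280038, 'hand_eye': array([[ 1.15939088e-03, -9.45571299e-01, -3.25412929e-01,
         8.39280004e-02],
       [ 9.99999076e-01,  8.65230856e-04,  1.04867482e-03,
        -7.18731364e-05],
       [-7.10039507e-04, -3.25413844e-01,  9.45571428e-01,
        -1.29253286e-01],
       [ 0.00000000e+00,  0.00000000e+00,  0.00000000e+00,
         1.00000000e+00]])}
```

View pics/top0.png

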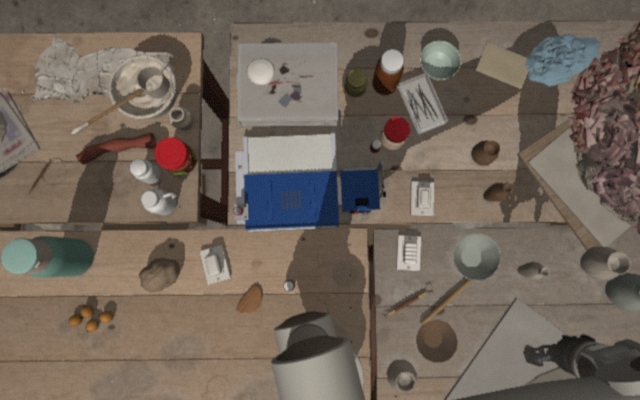

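View pics/side0.png

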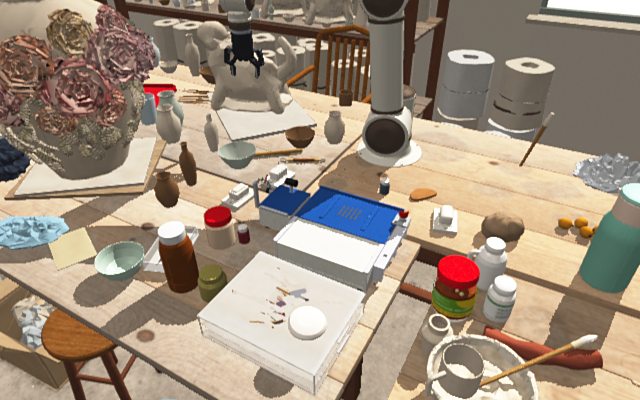

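The top view shows the dryer around (290,190), with its cover at (292,200) and the flap at (360,190). Three moulds are at about (215,263), (422,198) and (409,251). I'll zoom in for detail.

```bash
cat > h.py <<'E'
import numpy as np,cv2
from scipy.spatial.transform import Rotation as R
from workcell import bot,camera,get_calibration
def cam(n,o=None):
    c=get_calibration(n)
    if n!="wrist":
        return c,R.from_euler('xyz',c['orientation'],degrees=True).as_matrix(),np.array(c['origin'])
    o=o or bot.get_obs()
    Rt=R.from_euler('xyz',o['tcp_rot'],degrees=True).as_matrix();H=c['hand_eye']
    return c,Rt@H[:3,:3],Rt@H[:3,3]+o['ee_pos']
def px2w(k,u,v,z):
    c,Rm,t=k;d=Rm@np.array([(u-c['cx'])/c['fx'],(v-c['cy'])/c['fy'],1]);return t+d*(z-t[2])/d[2]
def w2px(k,p):
    c,Rm,t=k;q=Rm.T@(np.asarray(p)-t);return np.array([c['cx']+c['fx']*q[0]/q[2],c['cy']+c['fy']*q[1]/q[2]])
E
python3 - <<'E'
from h import *
k=cam("top")
im=cv2.imread("pics/top0.png")[125:285,180:440]
cv2.imwrite("pics/tc.png",cv2.resize(im,None,fx=3,fy=3,interpolation=cv2.INTER_CUBIC))
E
```

```text
(no output)
```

View pics/tc.png

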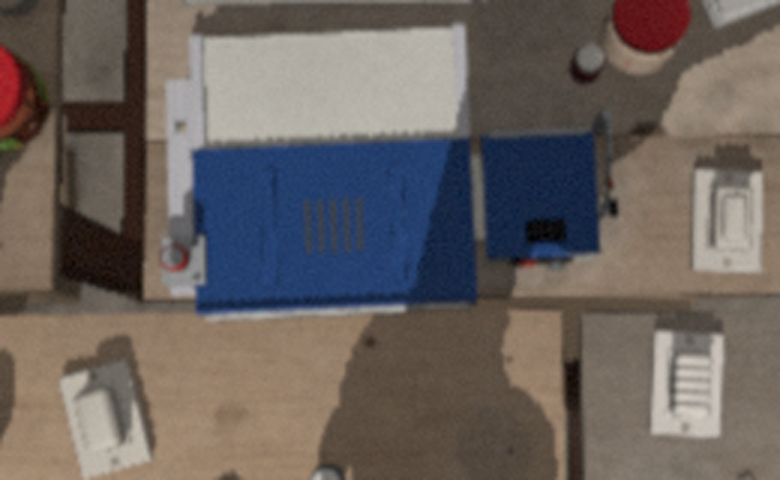

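The crop shows three moulds. The plain one has base corners (60,378), (128,362), (150,460) and (83,477). The stepped one is at (694,170)-(762,272) and the fluted one at (651,330)-(723,437). The knob is at (173,255), and the roller is at (545,230).

Run:
```python
from h import *
k=cam("top")
P=lambda u,v,z: px2w(k,180+u/3,125+v/3,z)[:2].round(4)
a=P(194,150,.08);b=P(470,139,.08);c=P(197,304,.087);d=P(474,292,.087)
print(a,b,c,d,np.degrees(np.arctan2(-(a-b)[0],(a-b)[1])), np.linalg.norm(a-b))
print('whitebox farL,farR z72',P(205,38,.072),P(452,28,.072),P(192,40,.076),P(465,25,.076))
print('knob',P(174,254,.12)); print('flap',P(486,140,.076),P(590,135,.076),P(598,252,.076),P(545,230,.11))
for n,q in dict(ob=[(60,378),(128,362),(150,460),(83,477)],st=[(694,170),(762,170),(762,272),(692,268)],fl=[(657,330),(723,332),(720,437),(651,433)]).items():
    w=np.array([P(*x,.014) for x in q]);e=(w[0]+w[1]-w[2]-w[3])/2
    print(n,w.mean(0).round(4),np.degrees(np.arctan2(e[1],e[0])),np.linalg.norm(e),np.linalg.norm(w[0]-w[1]))
```

```text
[0.5761 0.2079] [ 0.584  -0.0509] [0.4312 0.2024] [ 0.4396 -0.0527] 1.748439516256888 0.2589205476589296
whitebox farL,farR z72 [0.6855 0.2   ] [ 0.6931 -0.0353] [0.6826 0.2116] [ 0.6949 -0.0477]
knob [0.4743 0.2179]
flap [ 0.5836 -0.0661] [ 0.5875 -0.1643] [ 0.4765 -0.1692] [ 0.4938 -0.1175]
ob [0.326  0.3019] 13.935913249876712 0.09695376475413423 0.06691225597751135
st [ 0.5131 -0.3043] -2.5499490129601754 0.09889792717746916 0.06720267851804722
fl [ 0.3546 -0.2603] -4.291290965163502 0.1002309957049215 0.06425262640546298
```

```bash
cat >> h.py <<'E'
def plan(p,rpy,n,frm=None):
    """print n rows (tool-frame shift mm, twist in 10deg) from pose (now) to p,rpy; straight line, slerp"""
    if frm is None:
        o=bot.get_obs();frm=(o['ee_pos'],o['tcp_rot'])
    p0=np.array(frm[0]);A=R.from_euler('xyz',frm[1],degrees=True);B=R.from_euler('xyz',rpy,degrees=True)
    w=(A.inv()*B).as_rotvec(degrees=True);st=(np.array(p)-p0)/n
    cur=A;print('twist/row',(w/10/n).round(3).tolist());L=[]
    for i in range(n):
        L.append(cur.inv().apply(st).round(4).tolist());cur=cur*R.from_rotvec(w/n,degrees=True)
    print(L)
E
python3 - <<'E'
from h import *
plan([.44,.08,.36],[180,0,2],14)
E
```

```text
twist/row [-0.001, 0.0, 0.087]
[[0.0319, -0.0371, -0.0082], [0.0313, -0.0376, -0.0082], [0.0307, -0.0381, -0.0082], [0.0301, -0.0385, -0.0082], [0.0296, -0.039, -0.0082], [0.029, -0.0394, -0.0082], [0.0284, -0.0399, -0.0082], [0.0277, -0.0403, -0.0082], [0.0271, -0.0407, -0.0082], [0.0265, -0.0411, -0.0082], [0.0259, -0.0415, -0.0082], [0.0252, -0.0419, -0.0082], [0.0246, -0.0423, -0.0082], [0.024, -0.0426, -0.0082]]
```

Request:
send_rows(linear=[[0.032,-0.037,-0.016],[0.031,-0.038,-0.016],[0.031,-0.038,-0.008],[0.03,-0.038,-0.008],[0.03,-0.039,-0.008],[0.029,-0.039,-0.008],[0.028,-0.04,-0.008],[0.028,-0.04,-0.008]], twist=[[0,0,0.09],[0,0,0.09],[0,0,0.09],[0,0,0.09],[0,0,0.09],[0,0,0.09],[0,0,0.09],[0,0,0.09]], gripper=[80,80,80,80,80,80,80,80])

```text
time: 1.1
ee_pos: [0.3106, -0.1824, 0.3254]
tcp_rot: [180.0, -0.0, 6.9]
wrist_force: [-0.1, -0.6, 0.3]
opening: 0.0684
grasp_force: 0.0
```

Request:
send_rows(linear=[[0.027,-0.041,-0.008],[0.026,-0.041,-0.008],[0.026,-0.042,-0.008],[0.025,-0.042,-0.008],[0.025,-0.042,0],[0.024,-0.043,0],[0,0,0],[0,0,0]], twist=[[0,0,0.09],[0,0,0.09],[0,0,0.09],[0,0,0.08],[0,0,0.08],[0,0,0.08],[0,0,0],[0,0,0]], gripper=[80,80,80,80,80,80,80,80])

```text
time: 2.1
ee_pos: [0.4437, 0.0418, 0.3574]
tcp_rot: [-178.4, 0.1, 4.5]
wrist_force: [-0.1, -0.4, 0.5]
opening: 0.0684
grasp_force: 0.0
```

Run:
```python
from h import *
o=bot.get_obs();im=camera("wrist")[:,:,::-1];cv2.imwrite("pics/w1.png",im)
import pickle;pickle.dump(o,open("w1.pkl","wb"));print(o['ee_pos'],o['tcp_rot'],o['time'])
cv2.imwrite("pics/w1b.png",cv2.resize(im,(800,500),interpolation=cv2.INTER_CUBIC))
```

```text
[0.44366983 0.04182025 0.35744456] [-1.78436248e+02  7.14598993e-02  4.48847272e+00] 2.1
```

View pics/w1b.png

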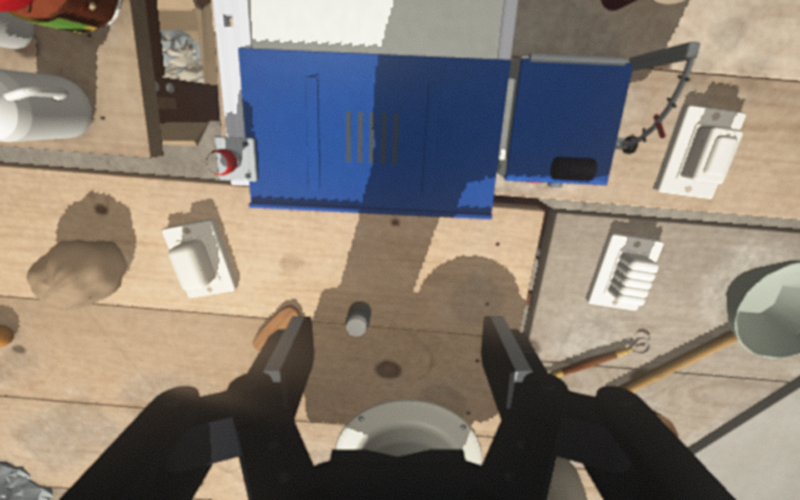

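Run:
```python
from h import *
import pickle
from scipy.optimize import least_squares
o=pickle.load(open("w1.pkl","rb"));n=bot.get_obs();print(n['time'],n['ee_pos'],n['tcp_rot'],n['q'].round(1),n['qd'].round(2))
kw=cam("wrist",n);kt=cam("top");s=1.25
W=lambda u,v:np.array([u/s,v/s]);T=lambda u,v:np.array([180+u/3,125+v/3])
def mod(q):
    X,Y,a,hc,xb=q;D=lambda x,y,z:np.array([X+np.cos(a)*x-np.sin(a)*y,Y+np.sin(a)*x+np.cos(a)*y,z])
    k=D(-.010,.143,.120);fl=D(-.061,hc,.087);fr=D(-.061,-hc,.087);bl=D(xb,hc,.080);br=D(xb,-hc,.080)
    return [(kw,k,W(225,160)),(kt,k,T(173,254)),(kw,bl,W(241,47)),(kw,br,W(510,62)),(kt,bl,T(194,150)),(kt,br,T(470,139)),
      (kw,fl,W(252,207)),(kw,fr,W(492,214)),(kt,fl,T(197,306)),(kt,fr,T(474,296))]
f=lambda q:np.concatenate([w2px(k,p)-m for k,p,m in mod(q)])
r=least_squares(f,[.488,.075,.035,.13,.09],loss='soft_l1');print(r.x,np.degrees(r.x[2]));print(f(r.x).reshape(-1,2).round(1).tolist())
print('roller',px2w(kw,574/s,168/s,.112),px2w(kt,180+545/3,125+230/3,.112))
for nme,q in dict(ob=[(163,230),(212,221),(235,290),(188,298)],fl=[(622,233),(663,240),(636,312),(589,303)],st=[(695,103),(744,110),(708,198),(659,189)]).items():
  w=np.array([px2w(kw,u/s,v/s,.014)[:2] for u,v in q]);e=(w[0]+w[1]-w[2]-w[3])/2
  print(nme,w.mean(0).round(4),np.degrees(np.arctan2(e[1],e[0])),np.linalg.norm(e),np.linalg.norm(w[0]-w[1]))
```

```text
2.15 [0.44354418 0.04165448 0.35768908] [-1.78431497e+02  3.88150255e-02  4.46579788e+00] [  4.4  -5.   13.  108.    1.6 179.9] [-0.28 -0.56  0.04  0.06  0.1  -0.  ]
[0.48986202 0.07689062 0.03811185 0.12857209 0.09030607] 2.183648368051091
[[-4.5, -0.6], [-0.2, -0.0], [0.9, 1.6], [0.3, -1.5], [-0.3, 0.3], [-1.0, -0.3], [0.2, -1.5], [0.4, 1.8], [-0.3, 1.9], [0.5, 0.7]]
roller [ 0.49301424 -0.11702227  0.112     ] [ 0.49360993 -0.11733447  0.112     ]
ob [0.3225 0.3061] 13.774652091750573 0.09910759902760667 0.06791504891514823
fl [ 0.3557 -0.2587] -6.292238997134548 0.10265404141305484 0.05369825682743178
st [ 0.5149 -0.3019] -4.753155355176158 0.10076774982830831 0.05685411869879427
```

```bash
cat >> h.py <<'E'
DX,DY,DA=.4899,.0769,np.radians(2.18)
def D(x,y,z):
    x,y=x/1000,y/1000
    return np.array([DX+np.cos(DA)*x-np.sin(DA)*y,DY+np.sin(DA)*x+np.cos(DA)*y,z/1000])
E
python3 - <<'E'
from h import *
plan(D(-10,143,180),[180,0,92],10)
E
```

```text
twist/row [-0.013, -0.012, -0.875]
[[0.0045, -0.017, 0.0182], [0.0071, -0.0161, 0.0182], [0.0095, -0.0149, 0.0181], [0.0117, -0.0133, 0.0181], [0.0136, -0.0115, 0.018], [0.0152, -0.0093, 0.018], [0.0165, -0.0069, 0.0179], [0.0174, -0.0043, 0.0179], [0.0179, -0.0017, 0.0178], [0.018, 0.001, 0.0178]]
```

Request:
send_rows(linear=[[0.0045,-0.017,0.018],[0.007,-0.016,0.018],[0.0095,-0.015,0.018],[0.0117,-0.0133,0.018],[0.0136,-0.0115,0.018],[0.0152,-0.0093,0.018],[0.0165,-0.007,0.018],[0.0174,-0.0043,0.018]], twist=[[-0.013,-0.012,-0.875],[-0.013,-0.012,-0.875],[-0.013,-0.012,-0.875],[-0.013,-0.012,-0.875],[-0.013,-0.012,-0.875],[-0.013,-0.012,-0.875],[-0.013,-0.012,-0.875],[-0.013,-0.012,-0.875]], gripper=[60,60,60,60,60,60,60,60])

```text
time: 3.15
ee_pos: [0.4685, 0.184, 0.2159]
tcp_rot: [-179.8, -0.2, 74.7]
wrist_force: [-0.1, 0.4, 0.6]
opening: 0.0511
grasp_force: 0.0
```

Request:
send_rows(linear=[[0.018,-0.0017,0.018],[0.018,0.001,0.018],[0,0,0],[0,0,0]], twist=[[-0.013,-0.012,-0.875],[-0.013,-0.012,-0.875],[0,0,0],[0,0,0]], gripper=[60,60,60,60])

```text
time: 3.65
ee_pos: [0.4748, 0.2192, 0.181]
tcp_rot: [180.0, 0.0, 91.8]
wrist_force: [-0.1, -0.6, 0.2]
opening: 0.0513
grasp_force: 0.0
```

Run:
```python
from h import *
o=bot.get_obs();im=camera("wrist")[:,:,::-1]
k=cam("wrist",o);print(o['ee_pos'],o['tcp_rot'],o['q'].round(1))
h=cv2.cvtColor(im.copy(),cv2.COLOR_BGR2HSV);m=((h[...,0]<8)|(h[...,0]>172))&(h[...,1]>140)&(h[...,2]>70)
n,l,s,c=cv2.connectedComponentsWithStats(m.astype(np.uint8))
for i in range(1,n):
    if s[i,4]>150: print(s[i],c[i],px2w(k,*c[i],.112))
print(w2px(k,D(-10,143,120)),w2px(k,D(-10,143,98)))
cv2.imwrite("pics/w2.png",im)
plan(D(-10,143,106),[180,0,92],3)
```

```text
[0.47479564 0.21924068 0.180987  ] [1.79951530e+02 1.02248435e-02 9.18133241e+01] [ 24.8   0.4  -1.8  87.8  -0.  113. ]
[296 196  26  28 214] [306.20560748 204.88785047] [0.46673395 0.22983616 0.112     ]
[316.94557211 223.83521936] [316.98233687 211.83947155]
twist/row [0.003, -0.0, -0.006]
[[0.0001, -0.0002, 0.0251], [0.0001, -0.0002, 0.0251], [0.0001, -0.0002, 0.0251]]
```

View pics/w2.png

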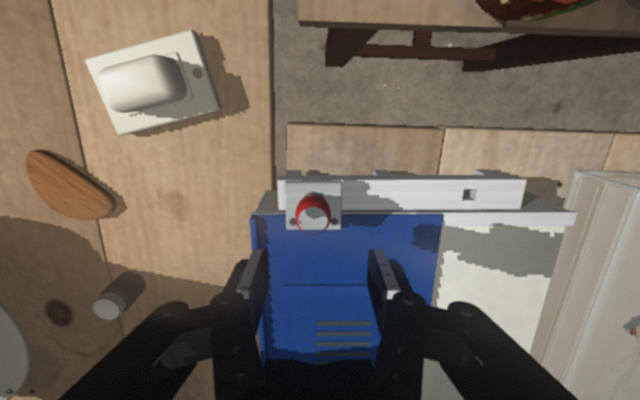

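Run:
```python
import cv2
im=cv2.imread("pics/w2.png")[150:290,230:390];cv2.imwrite("pics/w2c.png",cv2.resize(im,None,fx=4,fy=4,interpolation=cv2.INTER_CUBIC))
```

```text
(no output)
```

View pics/w2c.png

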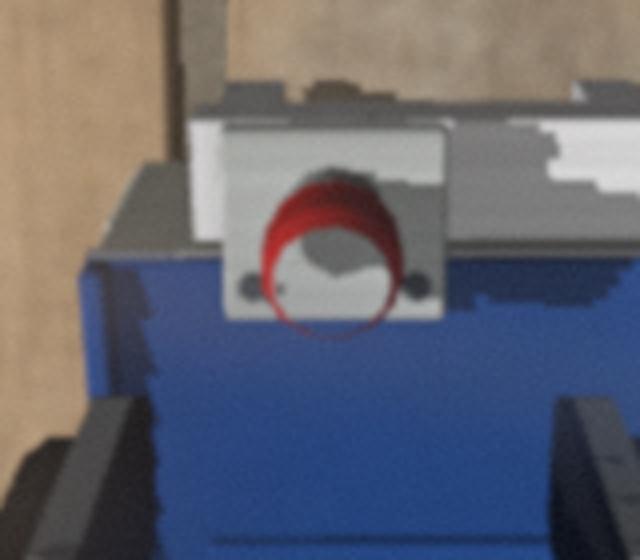

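```bash
sed -i 's/^DX,DY,DA=.*/DX,DY,DA=.4879,.0782,np.radians(2.18)/' h.py
python3 - <<'E'
from h import *
plan(D(-10,143,106),[180,0,92.2],3)
E
```

```text
twist/row [0.003, -0.0, -0.012]
[[0.0005, -0.0009, 0.0251], [0.0005, -0.0009, 0.0251], [0.0005, -0.0008, 0.0251]]
```

Request:
send_rows(linear=[[0.0005,-0.0009,0.025],[0.0005,-0.0009,0.025],[0.0005,-0.0009,0.025],[0,0,0],[0,0,0]], twist=[[0,0,-0.01],[0,0,-0.01],[0,0,-0.01],[0,0,0],[0,0,0]], gripper=[60,60,60,60,40], grip_force=30)

```text
time: 4.32
ee_pos: [0.4727, 0.2213, 0.1066]
tcp_rot: [179.9, -0.0, 92.2]
wrist_force: [0.2, -0.4, 0.9]
opening: 0.035
grasp_force: 0.0
```

Request:
send_rows(linear=[[0,0,0],[0,0,0],[0,0,0],[0,0,0]], twist=[[0,0,0],[0,0,0],[0,0,0],[0,0,0]], gripper=[20,10,10,10])

```text
time: 4.82
ee_pos: [0.4728, 0.2215, 0.1068]
tcp_rot: [179.9, -0.0, 92.3]
wrist_force: [-1.9, -1.5, 6.7]
opening: 0.0241
grasp_force: 29.6
```

Request:
send_rows(linear=[[0,0,-0.004],[0,0,-0.004],[0,0,-0.004],[0,0,-0.003],[0,0,0],[0,0,0]], twist=[[0,0,0],[0,0,0],[0,0,0],[0,0,0],[0,0,0],[0,0,0]], gripper=[10,10,10,10,10,10], grip_force=60)

```text
time: 5.58
ee_pos: [0.472, 0.2214, 0.1198]
tcp_rot: [-180.0, 0.0, 92.3]
wrist_force: [2.6, 0.7, -7.8]
opening: 0.0232
grasp_force: 59.1
```

Request:
send_rows(linear=[[0,0.005,0],[0,0.015,0],[0,0.02,0],[0,0.02,0],[0,0.02,0],[0,0.02,0],[0,0.01,0],[0,0,0]], twist=[[0,0,0],[0,0,0],[0,0,0],[0,0,0],[0,0,0],[0,0,0],[0,0,0],[0,0,0]], gripper=[10,10,10,10,10,10,10,10])

```text
time: 6.58
ee_pos: [0.5829, 0.2254, 0.1195]
tcp_rot: [180.0, 0.1, 92.3]
wrist_force: [2.6, -2.5, -7.8]
opening: 0.023
grasp_force: 59.9
```

Request:
send_rows(linear=[[0,0,0],[0,0,0],[0,0.005,0],[0,0.005,0],[0,0.005,0],[0,0.003,0],[0,0.002,0],[0,0,0]], twist=[[0,0,0],[0,0,0],[0,0,0],[0,0,0],[0,0,0],[0,0,0],[0,0,0],[0,0,0]], gripper=[36,36,36,36,36,36,36,36])

```text
time: 7.58
ee_pos: [0.6024, 0.2267, 0.12]
tcp_rot: [180.0, 0.0, 92.3]
wrist_force: [0.3, -0.3, -0.1]
opening: 0.0311
grasp_force: 0.0
```

Request:
send_rows(linear=[[0,0.001,0],[0,0.001,0],[0,0.001,0],[0,0.001,0]], twist=[[0,0,0],[0,0,0],[0,0,0],[0,0,0]], gripper=[36,36,36,36])

```text
time: 8.07
ee_pos: [0.6048, 0.2268, 0.1199]
tcp_rot: [-179.9, 0.0, 92.3]
wrist_force: [-11.3, -0.1, 4.8]
opening: 0.031
grasp_force: 5.5
```

Request:
send_rows(linear=[[0,-0.003,0],[0,0,-0.02],[0,0,-0.03],[0,0,-0.03],[0,0,-0.02],[0,0,0],[0,0,0]], twist=[[0,0,0],[0,0,0],[0,0,0],[0,0,0],[0,0,0],[0,0,0],[0,0,0]], gripper=[45,60,60,60,60,60,60])

```text
time: 8.95
ee_pos: [0.603, 0.2267, 0.2189]
tcp_rot: [-180.0, 0.0, 92.3]
wrist_force: [-0.8, -0.3, -0.7]
opening: 0.0512
grasp_force: 0.0
```

Run:
```python
from h import *
o=bot.get_obs();im=camera("wrist")[:,:,::-1];k=cam("wrist",o);print(o['ee_pos'],o['time'])
for z in(120,132):print(z,(w2px(k,D(120,143,z))*1.25).round(),1.25*25*.307/(o['ee_pos'][2]+.129-z/1000))
print('bracket',(w2px(k,D(120,143,86))*1.25).round())
cv2.imwrite("pics/w3.png",cv2.resize(im,(800,500),interpolation=cv2.INTER_CUBIC))
```

```text
[0.6029827  0.22665709 0.21891181] 8.95
120 [396. 257.] 42.09413235321568
132 [396. 264.] 44.43365042961421
bracket [396. 241.]
```

View pics/w3.png

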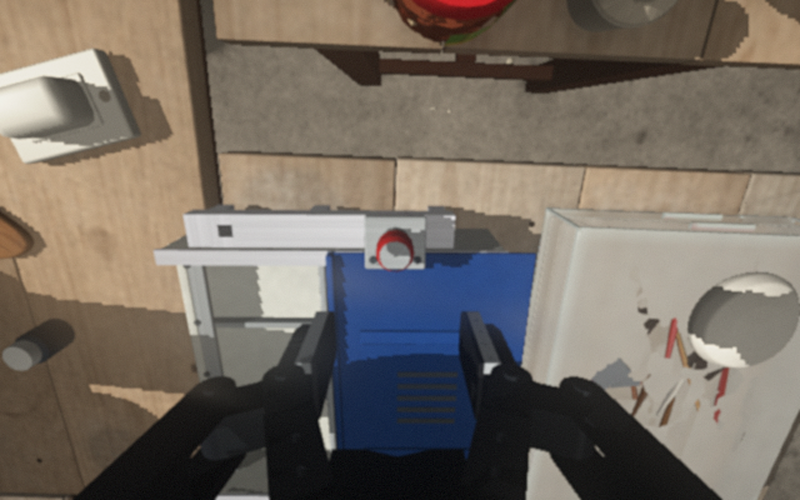

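The cover is open and the knob, at (395,252), sits at its pin-down height. Next I'll hover over the oblong mould.

Run:
```python
from h import *
plan([.325,.304,.2],[180,0,194],11)
```

```text
twist/row [-0.001, -0.0, -0.924]
[[0.0081, -0.0249, 0.0017], [0.012, -0.0233, 0.0017], [0.0155, -0.0211, 0.0017], [0.0187, -0.0183, 0.0017], [0.0214, -0.0151, 0.0017], [0.0236, -0.0114, 0.0017], [0.0251, -0.0075, 0.0017], [0.026, -0.0034, 0.0017], [0.0262, 0.0008, 0.0017], [0.0257, 0.005, 0.0017], [0.0246, 0.0091, 0.0017]]
```

Request:
send_rows(linear=[[0.008,-0.025,0.002],[0.012,-0.0233,0.002],[0.0155,-0.021,0.002],[0.0187,-0.0183,0.002],[0.0214,-0.015,0.002],[0.0236,-0.0114,0.002],[0.025,-0.0075,0.002],[0.026,-0.0034,0.002]], twist=[[0,0,-0.924],[0,0,-0.924],[0,0,-0.924],[0,0,-0.924],[0,0,-0.924],[0,0,-0.924],[0,0,-0.924],[0,0,-0.924]], gripper=[75,75,75,75,75,75,75,75])

```text
time: 10.0
ee_pos: [0.4002, 0.283, 0.2027]
tcp_rot: [-179.9, -0.0, 166.5]
wrist_force: [0.1, 1.0, 0.3]
opening: 0.0638
grasp_force: 0.0
```

Request:
send_rows(linear=[[0.026,0.0008,0.002],[0.0257,0.005,0.001],[0.0246,0.009,0.001],[0,0,0],[0,0,0]], twist=[[0,0,-0.924],[0,0,-0.924],[0,0,-0.924],[0,0,0],[0,0,0]], gripper=[75,75,75,75,75])

```text
time: 10.62
ee_pos: [0.3259, 0.3038, 0.1995]
tcp_rot: [-180.0, -0.0, -166.1]
wrist_force: [0.7, -0.1, -0.3]
opening: 0.0639
grasp_force: 0.0
```

```bash
cat >> h.py <<'E'
from scipy.optimize import minimize
def fitmould(im,k,x0,y0,a0,name):
    """im BGR; fit x,y,underside z,yaw by silhouette IoU"""
    h=cv2.cvtColor(im,cv2.COLOR_BGR2HSV).astype(int)
    B=[(x,y,z) for x in(-50,50) for y in(-34,34) for z in(0,14)]+[(x,y,z) for x in(-27,27) for y in(-16,16) for z in(44,)]
    B=np.array(B)/1000.
    def hull(q):
        a=q[3];Rz=np.array([[np.cos(a),-np.sin(a),0],[np.sin(a),np.cos(a),0],[0,0,1]])
        return cv2.convexHull((np.array([w2px(k,p) for p in B@Rz.T+[q[0],q[1],q[2]]])*4).astype(np.int32))
    q0=np.array([x0,y0,0,np.radians(a0)])
    near=np.zeros(im.shape[:2],np.uint8);cv2.fillConvexPoly(near,hull(q0),255,shift=2)
    near=cv2.dilate(near,np.ones((25,25)))>0
    m=((h[...,1]<45)&(h[...,2]>95)&near).astype(np.uint8)
    m=cv2.morphologyEx(m,cv2.MORPH_OPEN,np.ones((3,3)));m=cv2.morphologyEx(m,cv2.MORPH_CLOSE,np.ones((9,9)))
    n,l,s,_=cv2.connectedComponentsWithStats(m);m=(l==1+np.argmax(s[1:,4])).astype(np.uint8)
    S=np.array([.005,.005,.004,.05])
    def cost(u):
        r=np.zeros(im.shape[:2],np.uint8);cv2.fillConvexPoly(r,hull(q0+u*S),1,shift=2,lineType=8)
        return 1-(r&m).sum()/(r|m).sum()+.002*u[2]**2
    best=min((minimize(cost,u,method='Nelder-Mead',options=dict(initial_simplex=np.vstack([u,u+2*np.eye(4)]))) for u in(np.zeros(4),np.array([1,1,.5,1.]),-np.array([1,1,.5,1.]))),key=lambda r:r.fun)
    q=q0+best.x*S;v=im.copy();cv2.polylines(v,[hull(q)//4],True,(0,0,255),1);v[m>0,0]//=2
    x,y,w,hh=cv2.boundingRect(near.astype(np.uint8));cv2.imwrite(name,cv2.resize(v[y:y+hh,x:x+w],None,fx=2,fy=2))
    print('mould',q[:3].round(4),'yaw',np.degrees(q[3]).round(2),'IoU',1-cost(best.x));return q
E
python3 - <<'E'
from h import *
o=bot.get_obs();im=camera("wrist")[:,:,::-1].copy();k=cam("wrist",o);print(o['ee_pos'],o['tcp_rot'],o['q'].round(0),o['time'])
cv2.imwrite("pics/w4.png",im)
fitmould(im,k,.325,.304,13.9,"pics/w4f.png")
E
```

```text
[0.32593244 0.30383303 0.19945926] [-1.79963775e+02 -1.38819987e-02 -1.66148518e+02] [ 43. -10.  -9.  91.  -0.  29.] 10.625
mould [ 0.3282  0.3058 -0.0039] yaw 15.46 IoU 0.9885574820698261
```

View pics/w4f.png

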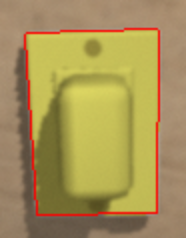

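Run:
```python
from h import *
plan([.328,.3055,.031],[180,0,195.4],5)
```

```text
twist/row [-0.001, -0.0, -0.031]
[[-0.0005, 0.0003, 0.0337], [-0.0005, 0.0003, 0.0337], [-0.0005, 0.0003, 0.0337], [-0.0005, 0.0003, 0.0337], [-0.0005, 0.0002, 0.0337]]
```

Request:
send_rows(linear=[[-0.0005,0.0003,0.034],[-0.0005,0.0003,0.034],[-0.0005,0.0003,0.034],[-0.0005,0.0003,0.034],[-0.0005,0.0003,0.025],[0,0,0.0075],[0,0,0],[0,0,0]], twist=[[0,0,-0.03],[0,0,-0.03],[0,0,-0.03],[0,0,-0.03],[0,0,-0.03],[0,0,0],[0,0,0],[0,0,0]], gripper=[75,75,75,75,75,75,75,20], grip_force=50)

```text
time: 11.68
ee_pos: [0.3284, 0.3064, 0.0326]
tcp_rot: [180.0, 0.1, -164.6]
wrist_force: [0.5, -0.2, 0.4]
opening: 0.0473
grasp_force: 0.0
```

Request:
send_rows(linear=[[0,0,0],[0,0,0],[0,0,0],[0,0,0]], twist=[[0,0,0],[0,0,0],[0,0,0],[0,0,0]], gripper=[20,20,20,20])

```text
time: 12.18
ee_pos: [0.3286, 0.3063, 0.0329]
tcp_rot: [180.0, 0.1, -164.6]
wrist_force: [0.3, -3.1, 6.7]
opening: 0.035
grasp_force: 63.7
```

```bash
cat >> h.py <<'E'
def pose(X,Z,th,yb,h,dx=0):
    """TCP pose for mould underside-centre at dryer x=X, height Z above bed, far end up th; dx: tcp offset along mould toward far end"""
    s,c=np.sin(np.radians(th)),np.cos(np.radians(th))
    return D(X-h*s+dx*c,yb,20+Z+h*c+dx*s),[180,th,180+np.degrees(DA)]
E
python3 - <<'E'
from h import *
p,r=pose(14,75,17,82,37);print(p,r,R.from_euler('xyz',r,degrees=True).apply([-1,0,0]))
o=bot.get_obs();f=(o['ee_pos']+[0,0,.127],o['tcp_rot'])
plan(p,r,6,f)
a=(p,r)
for X,Z,n in((14,16.5,3),(0,16.5,2)):
    b=pose(X,Z,17,82,37);plan(b[0],b[1],n,a);a=b
b=pose(0,1,0,82,37);plan(b[0],b[1],4,a)
E
```

```text
[0.48796075 0.1602617  0.13038328] [180, 17, np.float64(182.18)] [0.95561264 0.03637687 0.2923717 ]
twist/row [0.033, -0.28, 0.219]
[[-0.0191, -0.0305, 0.005], [-0.02, -0.0298, 0.0061], [-0.0208, -0.0289, 0.0073], [-0.0215, -0.0281, 0.0085], [-0.0221, -0.0272, 0.0097], [-0.0226, -0.0263, 0.0109]]
twist/row [0.0, 0.0, 0.0]
[[0.0057, -0.0, 0.0186], [0.0057, -0.0, 0.0186], [0.0057, -0.0, 0.0186]]
twist/row [0.0, 0.0, 0.0]
[[0.0067, -0.0, -0.002], [0.0067, -0.0, -0.002]]
twist/row [0.0, 0.425, 0.0]
[[-0.0016, 0.0, 0.0041], [-0.0019, 0.0, 0.004], [-0.0022, 0.0, 0.0038], [-0.0024, 0.0, 0.0037]]
```

Request:
send_rows(linear=[[0,0,-0.01],[0,0,-0.04],[0,0,-0.04],[0,0,-0.037],[0,0,0]], twist=[[0,0,0],[0,0,0],[0,0,0],[0,0,0],[0,0,0]], gripper=[20,20,20,20,20])

```text
time: 12.8
ee_pos: [0.3287, 0.307, 0.1618]
tcp_rot: [179.9, 0.3, -164.5]
wrist_force: [-0.3, 0.9, -3.4]
opening: 0.0352
grasp_force: 62.2
```

Request:
send_rows(linear=[[-0.019,-0.0305,0.005],[-0.02,-0.03,0.006],[-0.021,-0.029,0.007],[-0.0215,-0.028,0.0085],[-0.022,-0.027,0.01],[-0.0226,-0.026,0.011],[0,0,0],[0,0,0]], twist=[[0.033,-0.28,0.219],[0.033,-0.28,0.219],[0.033,-0.28,0.219],[0.033,-0.28,0.219],[0.033,-0.28,0.219],[0.033,-0.28,0.219],[0,0,0],[0,0,0]], gripper=[20,20,20,20,20,20,20,20])

```text
time: 13.8
ee_pos: [0.4865, 0.1603, 0.1279]
tcp_rot: [-179.9, 16.8, -177.8]
wrist_force: [-0.5, 0.7, -2.4]
opening: 0.0352
grasp_force: 61.4
```

Run:
```python
from h import *
o=bot.get_obs();print(o['ee_pos'],o['tcp_rot'],o['wrist_force'],o['q'].round(0))
a=(o['ee_pos'],o['tcp_rot'])
b=pose(14,16.5,17,82,37);plan(b[0],b[1],4,a)
im=camera("wrist")[:,:,::-1];k=cam("wrist",o)
v=im.copy()
for p in [(-62,0,50),(-62,120,50),(-41,120,49),(-41,0,49),(-41,44,49),(54,120,44),(54,-41,44),(54,41,44),(54,120,76),(-54,120,76),(54,41,32),(-41,-41,49),(54,-120,76)]:
    cv2.circle(v,tuple(w2px(k,D(*p)).astype(int).tolist()),2,(0,255,0),-1)
cv2.imwrite("pics/w5.png",cv2.resize(v,(800,500),interpolation=cv2.INTER_CUBIC))
```

```text
[0.48649111 0.16031145 0.12788423] [-179.94482724   16.77423657 -177.75665297] [-0.49686148  0.6635516  -2.40995802] [ 21. -17. -25.  66.  -5.  18.]
twist/row [-0.001, -0.006, 0.002]
[[0.0037, -0.0, 0.0135], [0.0037, -0.0, 0.0135], [0.0037, -0.0, 0.0135], [0.0037, -0.0, 0.0135]]
```

View pics/w5.png

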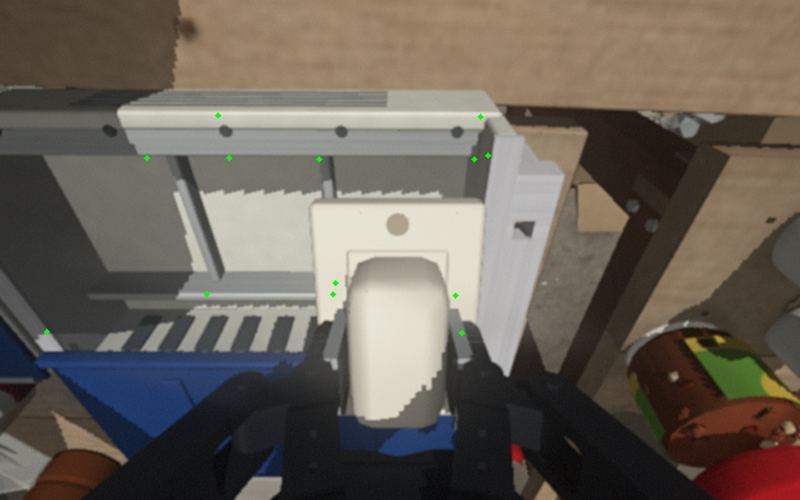

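The view matches the dryer model: lip edge at row ~157, left wall at u ~488. The mould's near edge runs (313,201)-(482,201). I'll check its offset in the grip.

Run:
```python
from h import *
o=bot.get_obs();c=get_calibration("wrist");H=c['hand_eye']
# ray in tool frame; mould base top lies at tool z = h-14 ; try h
for h in(33,35,37,39):
    for u,v in((313,201),(482,201)):
        d=H[:3,:3]@np.array([(u/1.25-c['cx'])/c['fx'],(v/1.25-c['cy'])/c['fy'],1]);t=H[:3,3]
        print(h,((t+d*((h-14)/1000-t[2])/d[2])*1000).round(1),end=' ')
    print()
```

```text
33 [ 52.1 -32.9  19. ] 33 [52.2 33.3 19. ] 
35 [ 51.7 -33.3  21. ] 35 [51.8 33.8 21. ] 
37 [ 51.3 -33.8  23. ] 37 [51.4 34.2 23. ] 
39 [ 50.8 -34.2  25. ] 39 [50.9 34.7 25. ]
```

Request:
send_rows(linear=[[0.003,0,0.0135],[0.003,0,0.0135],[0.003,0,0.0135],[0.003,0,0.0135],[0,0,0],[0,0,0]], twist=[[0,0,0],[0,0,0],[0,0,0],[0,0,0],[0,0,0],[0,0,0]], gripper=[20,20,20,20,20,20])

```text
time: 14.6
ee_pos: [0.4916, 0.1605, 0.0738]
tcp_rot: [-180.0, 16.9, -177.8]
wrist_force: [0.6, 0.7, -1.8]
opening: 0.0353
grasp_force: 61.4
```

Run:
```python
from h import *
o=bot.get_obs();print(o['wrist_force'],o['opening'],o['tcp_rot'])
b=pose(1,16.5,17,82,37);plan(b[0],b[1],3)
c=pose(1,1,0,82,37);plan(c[0],c[1],5,b)
```

```text
[ 0.60346859  0.74647528 -1.81552835] 0.035345403281499106 [-179.95822449   16.9097301  -177.76978877]
twist/row [-0.001, -0.003, 0.002]
[[0.0055, -0.0, -0.001], [0.0055, -0.0, -0.001], [0.0055, -0.0, -0.001]]
twist/row [0.0, 0.34, 0.0]
[[-0.0013, -0.0, 0.0033], [-0.0014, -0.0, 0.0032], [-0.0016, -0.0, 0.0031], [-0.0018, -0.0, 0.003], [-0.002, -0.0, 0.0029]]
```

Request:
send_rows(linear=[[0.0055,0,-0.001],[0.0055,0,-0.001],[0.0055,0,-0.001],[0,0,0]], twist=[[0,0,0],[0,0,0],[0,0,0],[0,0,0]], gripper=[20,20,20,20])

```text
time: 15.1
ee_pos: [0.482, 0.1603, 0.079]
tcp_rot: [180.0, 18.0, -177.9]
wrist_force: [24.7, -4.1, 8.4]
opening: 0.0351
grasp_force: 55.1
```

Request:
send_rows(linear=[[-0.0013,0,0.0033],[-0.0014,0,0.0032],[-0.0016,0,0.0031],[-0.0018,0,0.003],[-0.002,0,0.0029],[0,0,0],[0,0,0]], twist=[[0,0.34,0],[0,0.34,0],[0,0.34,0],[0,0.34,0],[0,0.34,0],[0,0,0],[0,0,0]], gripper=[20,20,20,20,20,20,20])

```text
time: 15.98
ee_pos: [0.4849, 0.1602, 0.0575]
tcp_rot: [-180.0, -0.2, -177.8]
wrist_force: [-3.9, 0.4, -4.3]
opening: 0.035
grasp_force: 55.4
```

Run:
```python
from h import *
im=camera("wrist")[:,:,::-1]
cv2.imwrite("pics/w6.png",cv2.resize(im[60:400,120:520],(800,680))[:600])
```

```text
(no output)
```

View pics/w6.png

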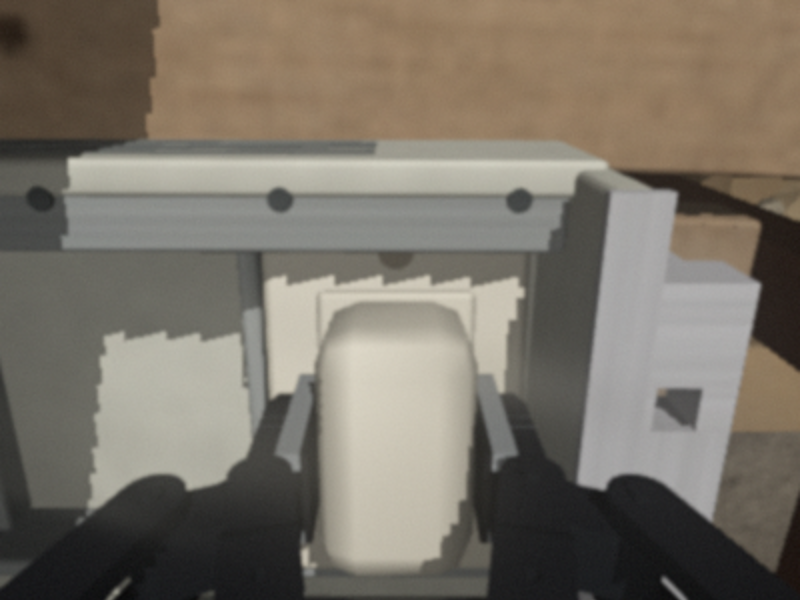

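The base is tucked under the lip (lip edge at row ~250) and lies flat in the left bay. Releasing.

Request:
send_rows(linear=[[0,0,0],[0,0,0],[0,0,0],[0,0,-0.01],[0,0,-0.03],[0,0,-0.04],[0,0,-0.05],[0,0,0]], twist=[[0,0,0],[0,0,0],[0,0,0],[0,0,0],[0,0,0],[0,0,0],[0,0,0],[0,0,0]], gripper=[49,49,49,49,49,49,49,49])

```text
time: 17.02
ee_pos: [0.4874, 0.1608, 0.1925]
tcp_rot: [179.9, 0.3, -177.8]
wrist_force: [0.1, 0.0, 0.2]
opening: 0.0416
grasp_force: 0.0
```

Run:
```python
from h import *
t=camera("top")[:,:,::-1].copy();cv2.imwrite("pics/top1.png",t);k=cam("top")
fitmould(t,k,.3553,-.2595,-5,"pics/t_fl.png");fitmould(t,k,.514,-.303,-3.5,"pics/t_st.png")
plan([.353,-.260,.2],[180,0,176],12)
```

```text
mould [ 0.3529 -0.2588  0.0051] yaw -3.76 IoU 0.7500968127823253
mould [ 0.5138 -0.3035 -0.0056] yaw -1.74 IoU 0.9345801006512313
twist/row [0.0, 0.001, 0.052]
[[0.0125, -0.0346, -0.0009], [0.0122, -0.0347, -0.0009], [0.0119, -0.0348, -0.0009], [0.0115, -0.0349, -0.0009], [0.0112, -0.035, -0.0009], [0.0109, -0.0351, -0.0008], [0.0106, -0.0352, -0.0008], [0.0103, -0.0353, -0.0008], [0.01, -0.0354, -0.0008], [0.0096, -0.0355, -0.0008], [0.0093, -0.0356, -0.0008], [0.009, -0.0357, -0.0008]]
```

Request:
send_rows(linear=[[0.0125,-0.035,-0.004],[0.012,-0.035,-0.004],[0.012,-0.035,0],[0.0115,-0.035,0],[0.011,-0.035,0],[0.011,-0.035,0],[0.0105,-0.035,0],[0.0105,-0.035,0]], twist=[[0,0,0.05],[0,0,0.05],[0,0,0.05],[0,0,0.05],[0,0,0.05],[0,0,0.05],[0,0,0.05],[0,0,0.05]], gripper=[75,75,75,75,75,75,75,75])

```text
time: 18.08
ee_pos: [0.3962, -0.1214, 0.1951]
tcp_rot: [-180.0, -0.2, 178.2]
wrist_force: [-0.1, 0.3, 0.8]
opening: 0.0638
grasp_force: 0.0
```

Request:
send_rows(linear=[[0.01,-0.036,0],[0.01,-0.036,0],[0.009,-0.036,0],[0.009,-0.036,0],[0,0,0],[0,0,0]], twist=[[0,0,0.05],[0,0,0.05],[0,0,0.05],[0,0,0.05],[0,0,0],[0,0,0]], gripper=[75,75,75,75,75,75])

```text
time: 18.82
ee_pos: [0.3525, -0.2623, 0.1956]
tcp_rot: [-180.0, -0.2, 176.2]
wrist_force: [-1.3, 1.7, -0.1]
opening: 0.0642
grasp_force: 0.0
```

Run:
```python
from h import *
o=bot.get_obs();im=camera("wrist")[:,:,::-1].copy();k=cam("wrist",o);print(o['ee_pos'],o['tcp_rot'],o['q'].round(0),o['time'])
cv2.imwrite("pics/w7.png",im)
q=fitmould(im,k,.3545,-.259,-5,"pics/w7f.png")
```

```text
[ 0.35251632 -0.26228042  0.19560127] [-1.79991942e+02 -1.69458990e-01  1.76194239e+02] [-37. -11. -11.  90.  -0. -33.] 18.825
mould [ 0.3535 -0.2577 -0.0034] yaw -4.06 IoU 0.9956241382397197
```

View pics/w7f.png

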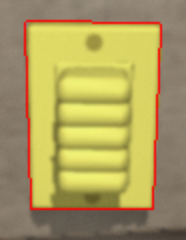

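Request:
send_rows(linear=[[-0.0003,0.0015,0.034],[-0.0003,0.0015,0.034],[-0.0003,0.0015,0.034],[0,0,0.034],[0,0,0.02],[0,0,0.0075],[0,0,0],[0,0,0]], twist=[[0,0,0.01],[0,0,0.01],[0,0,0],[0,0,0],[0,0,0],[0,0,0],[0,0,0],[0,0,0]], gripper=[75,75,75,75,75,75,75,20])

```text
time: 19.88
ee_pos: [0.3542, -0.2586, 0.0338]
tcp_rot: [-179.9, -0.0, 176.0]
wrist_force: [-0.5, -0.3, -0.3]
opening: 0.0472
grasp_force: 0.0
```

Request:
send_rows(linear=[[0,0,0],[0,0,0],[0,0,0],[0,0,0]], twist=[[0,0,0],[0,0,0],[0,0,0],[0,0,0]], gripper=[20,20,20,20])

```text
time: 20.38
ee_pos: [0.3543, -0.2588, 0.034]
tcp_rot: [-179.9, -0.0, 176.0]
wrist_force: [1.1, 0.7, 6.9]
opening: 0.0351
grasp_force: 52.0
```

Run:
```python
from h import *
o=bot.get_obs();f=(o['ee_pos']+[0,0,.130],o['tcp_rot']);h=o['ee_pos'][2]*1000+3.5;print(h)
p,r=pose(16,75,17,0,h);plan(p,r,8,f)
```

```text
37.45755695874649
twist/row [-0.013, -0.212, -0.076]
[[-0.0144, 0.0433, 0.0041], [-0.0148, 0.0431, 0.0047], [-0.0152, 0.0428, 0.0053], [-0.0155, 0.0426, 0.006], [-0.0159, 0.0424, 0.0067], [-0.0162, 0.0422, 0.0074], [-0.0164, 0.0419, 0.0081], [-0.0167, 0.0417, 0.0088]]
```

Request:
send_rows(linear=[[0,0,-0.01],[0,0,-0.04],[0,0,-0.04],[0,0,-0.04],[0,0,0]], twist=[[0,0,0],[0,0,0],[0,0,0],[0,0,0],[0,0,0]], gripper=[20,20,20,20,20])

```text
time: 21.0
ee_pos: [0.3549, -0.2591, 0.1661]
tcp_rot: [-179.8, 0.1, 176.0]
wrist_force: [0.4, -1.5, -2.9]
opening: 0.035
grasp_force: 51.1
```

Request:
send_rows(linear=[[-0.0144,0.043,0.004],[-0.0148,0.043,0.0047],[-0.0152,0.043,0.0053],[-0.0155,0.0426,0.006],[-0.016,0.0424,0.0067],[-0.016,0.042,0.0074],[-0.0164,0.042,0.008],[-0.0167,0.0417,0.0088]], twist=[[-0.013,-0.212,-0.076],[-0.013,-0.212,-0.076],[-0.013,-0.212,-0.076],[-0.013,-0.212,-0.076],[-0.013,-0.212,-0.076],[-0.013,-0.212,-0.076],[-0.013,-0.212,-0.076],[-0.013,-0.212,-0.076]], gripper=[20,20,20,20,20,20,20,20])

```text
time: 22.0
ee_pos: [0.4922, 0.0799, 0.1284]
tcp_rot: [179.9, 16.8, -177.8]
wrist_force: [0.5, -0.1, -2.5]
opening: 0.0346
grasp_force: 55.8
```

Request:
send_rows(linear=[[0,0,0],[0,0,0],[0,0,0]], twist=[[0,0,0],[0,0,0],[0,0,0]], gripper=[20,20,20])

```text
time: 22.38
ee_pos: [0.4923, 0.0777, 0.1296]
tcp_rot: [179.9, 16.8, -177.9]
wrist_force: [-0.3, 0.0, -2.1]
opening: 0.0347
grasp_force: 55.8
```

```bash
cat >> h.py <<'E'
def inhand(im,h):
    """mould in the grip: near-end edge row -> (near edge tool x, centre tool y) using base-top plane at tool z=h-14"""
    c=get_calibration("wrist");H=c['hand_eye']
    g=cv2.cvtColor(im,cv2.COLOR_BGR2HSV).astype(int)
    def q(u,v):
        d=H[:3,:3]@np.array([(u-c['cx'])/c['fx'],(v-c['cy'])/c['fy'],1]);t=H[:3,3];return ((t+d*((h-14)/1000-t[2])/d[2])*1000).round(1)[:2]
    def w(x,y):  # tool mm -> px
        p=H[:3,:3].T@(np.array([x,y,h-14])/1000-H[:3,3]);return c['cx']+c['fx']*p[0]/p[2],c['cy']+c['fy']*p[1]/p[2]
    v=im.copy();P=np.array([w(50,-34),w(50,34),w(25,34),w(25,-34)]).astype(np.int32);cv2.polylines(v,[P],True,(0,0,255),1)
    x,y=P.min(0)-40;X,Y=P.max(0)+[40,60]
    return cv2.resize(v[max(y,0):Y,max(x,0):X],None,fx=3,fy=3,interpolation=cv2.INTER_CUBIC)
E
python3 - <<'E'
from h import *
o=bot.get_obs();print(o['ee_pos'],o['tcp_rot'],o['wrist_force'],o['opening'])
im=camera("wrist")[:,:,::-1].copy();cv2.imwrite("pics/w8.png",inhand(im,37))
b=pose(16.5,16.5,17,0,37);plan(b[0],b[1],4)
c=pose(2,16.5,17,0,37);plan(c[0],c[1],3,b);d=pose(1.5,1,0,0,37);plan(d[0],d[1],5,c)
E
```

```text
[0.49231553 0.07767983 0.12962532] [ 179.92446374   16.8252552  -177.93548562] [-0.31174254  0.04458895 -2.08352879] 0.03469273167045554
twist/row [0.001, -0.004, -0.003]
[[0.0039, 0.0002, 0.0139], [0.0039, 0.0002, 0.0139], [0.0039, 0.0002, 0.0139], [0.0039, 0.0002, 0.0139]]
twist/row [0.0, 0.0, 0.0]
[[0.0046, -0.0, -0.0014], [0.0046, -0.0, -0.0014], [0.0046, -0.0, -0.0014]]
twist/row [0.0, 0.34, 0.0]
[[-0.0012, -0.0, 0.0033], [-0.0014, -0.0, 0.0032], [-0.0015, -0.0, 0.0031], [-0.0017, -0.0, 0.003], [-0.0019, -0.0, 0.0029]]
```

View pics/w8.png

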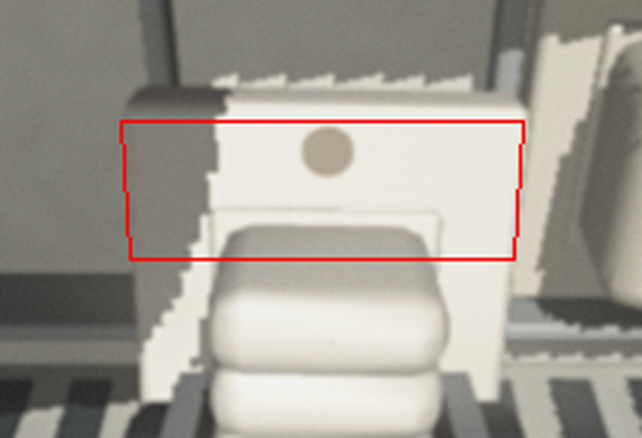

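Request:
send_rows(linear=[[0.0035,0.0001,0.0139],[0.0035,0.0001,0.0139],[0.0035,0.0001,0.0139],[0.0035,0,0.0139],[0,0,0],[0,0,0]], twist=[[0,0,0],[0,0,0],[0,0,0],[0,0,0],[0,0,0],[0,0,0]], gripper=[20,20,20,20,20,20])

```text
time: 23.18
ee_pos: [0.4952, 0.0791, 0.0724]
tcp_rot: [179.9, 16.8, -177.9]
wrist_force: [0.0, -0.6, -3.0]
opening: 0.0352
grasp_force: 52.4
```

Request:
send_rows(linear=[[0.0043,0,-0.0013],[0.0043,0,-0.0013],[0.0043,0,-0.0013],[0,0,0],[0,0,0]], twist=[[0,0,0],[0,0,0],[0,0,0],[0,0,0],[0,0,0]], gripper=[20,20,20,20,20])

```text
time: 23.8
ee_pos: [0.4819, 0.0786, 0.0727]
tcp_rot: [179.9, 16.9, -177.9]
wrist_force: [0.0, 0.5, -2.5]
opening: 0.0351
grasp_force: 52.4
```

No contact this time. Lowering flat and releasing.

Request:
send_rows(linear=[[-0.0011,0,0.0033],[-0.0013,0,0.0032],[-0.0014,0,0.0031],[-0.0016,0,0.003],[-0.0018,0,0.0029],[0,0,0],[0,0,0]], twist=[[0,0.34,0],[0,0.34,0],[0,0.34,0],[0,0.34,0],[0,0.34,0],[0,0,0],[0,0,0]], gripper=[20,20,20,20,20,20,20])

```text
time: 24.68
ee_pos: [0.4921, 0.079, 0.0585]
tcp_rot: [179.9, -0.1, -177.8]
wrist_force: [0.0, -0.6, -2.0]
opening: 0.035
grasp_force: 52.6
```

Run:
```python
from h import *
o=bot.get_obs();p=o['ee_pos'];d=p-D(0,0,0);print('dryer tcp',(d[0]*np.cos(DA)+d[1]*np.sin(DA))*1e3,(-d[0]*np.sin(DA)+d[1]*np.cos(DA))*1e3,p[2],o['tcp_rot'],o['wrist_force'])
im=camera("wrist")[:,:,::-1].copy();cv2.imwrite("pics/w9.png",im)
```

```text
dryer tcp 4.237936555587641 0.6397219812645563 0.058542122502894575 [ 1.79915448e+02 -7.78780366e-02 -1.77841418e+02] [ 0.03573732 -0.55104096 -1.98809269]
```

Request:
send_rows(linear=[[0.001,0,0.001],[0,0,0],[0,0,0],[0,0,0],[0,0,0],[0,0,-0.01],[0,0,-0.04],[0,0,-0.05]], twist=[[0,0,0],[0,0,0],[0,0,0],[0,0,0],[0,0,0],[0,0,0],[0,0,0],[0,0,0]], gripper=[20,20,49,49,49,49,49,49])

```text
time: 25.72
ee_pos: [0.4903, 0.0787, 0.1585]
tcp_rot: [179.9, -0.2, -177.8]
wrist_force: [0.4, -0.0, 0.3]
opening: 0.0417
grasp_force: 0.0
```

Run:
```python
from h import *
t=camera("top")[:,:,::-1].copy();cv2.imwrite("pics/top2.png",t);k=cam("top")
fitmould(t,k,.514,-.303,-3.5,"pics/t_st.png")
plan([.515,-.303,.22],[180,0,177],12)
```

```text
mould [ 0.514  -0.3036 -0.0038] yaw -2.37 IoU 0.9406153352090396
twist/row [0.001, 0.002, 0.043]
[[-0.0007, -0.0319, -0.0046], [-0.0009, -0.0319, -0.0046], [-0.0012, -0.0319, -0.0046], [-0.0014, -0.0319, -0.0045], [-0.0016, -0.0318, -0.0045], [-0.0019, -0.0318, -0.0045], [-0.0021, -0.0318, -0.0045], [-0.0024, -0.0318, -0.0045], [-0.0026, -0.0318, -0.0045], [-0.0028, -0.0318, -0.0045], [-0.0031, -0.0317, -0.0045], [-0.0033, -0.0317, -0.0045]]
```

Request:
send_rows(linear=[[0,-0.02,-0.03],[-0.001,-0.032,-0.03],[-0.001,-0.036,0],[-0.0015,-0.036,0],[-0.002,-0.036,0],[-0.002,-0.036,0],[-0.002,-0.036,0],[-0.0025,-0.036,0]], twist=[[0,0,0.05],[0,0,0.05],[0,0,0.05],[0,0,0.05],[0,0,0.05],[0,0,0.05],[0,0,0.05],[0,0,0.05]], gripper=[75,75,75,75,75,75,75,75])

```text
time: 26.78
ee_pos: [0.5043, -0.1905, 0.2178]
tcp_rot: [179.9, -0.1, 178.1]
wrist_force: [-0.6, 0.0, -0.6]
opening: 0.0639
grasp_force: 0.0
```

Request:
send_rows(linear=[[-0.003,-0.04,0],[-0.004,-0.04,0],[-0.004,-0.034,0],[0,0,0.02],[0,0,0],[0,0,0]], twist=[[0,0,0.05],[0,0,0.05],[0,0,0],[0,0,0],[0,0,0],[0,0,0]], gripper=[75,75,75,75,75,75])

```text
time: 27.52
ee_pos: [0.5108, -0.3033, 0.1979]
tcp_rot: [179.9, -0.1, 177.2]
wrist_force: [0.9, -0.0, 0.7]
opening: 0.064
grasp_force: 0.0
```

Run:
```python
from h import *
o=bot.get_obs();im=camera("wrist")[:,:,::-1].copy();k=cam("wrist",o);print(o['ee_pos'],o['tcp_rot'],o['q'].round(0),o['time'])
cv2.imwrite("pics/w10.png",im)
q=fitmould(im,k,.514,-.303,-2.5,"pics/w10f.png")
plan([q[0],q[1],.033],[180,0,180+np.degrees(q[3])],6)
```

```text
[ 0.510827   -0.30331401  0.19789862] [ 1.79945515e+02 -1.10393979e-01  1.77190385e+02] [-31.  10.  11.  91.  -0. -28.] 27.525
mould [ 0.5141 -0.3016 -0.006 ] yaw -2.33 IoU 0.9818231303186026
twist/row [0.001, -0.001, -0.008]
[[-0.0005, 0.0003, 0.0275], [-0.0005, 0.0003, 0.0275], [-0.0005, 0.0003, 0.0275], [-0.0005, 0.0003, 0.0275], [-0.0005, 0.0003, 0.0275], [-0.0005, 0.0003, 0.0275]]
```

Request:
send_rows(linear=[[-0.0005,0.0005,0.034],[-0.0005,0.0005,0.034],[0,0.0005,0.034],[0,0,0.034],[0,0,0.023],[0,0,0.0085],[0,0,0],[0,0,0]], twist=[[0,0,-0.01],[0,0,-0.01],[0,0,-0.01],[0,0,-0.01],[0,0,0],[0,0,0],[0,0,0],[0,0,0]], gripper=[75,75,75,75,75,75,75,20])

```text
time: 28.58
ee_pos: [0.5121, -0.3022, 0.031]
tcp_rot: [180.0, -0.0, 177.6]
wrist_force: [0.2, 0.7, 0.5]
opening: 0.0473
grasp_force: 0.0
```

Request:
send_rows(linear=[[0,0,0],[0,0,0],[0,0,0],[0,0,0]], twist=[[0,0,0],[0,0,0],[0,0,0],[0,0,0]], gripper=[20,20,20,20])

```text
time: 29.08
ee_pos: [0.5121, -0.3023, 0.031]
tcp_rot: [180.0, -0.0, 177.6]
wrist_force: [0.2, 1.5, 6.5]
opening: 0.0353
grasp_force: 52.2
```

Run:
```python
from h import *
o=bot.get_obs();print(o['ee_pos'],o['opening']);f=(o['ee_pos']+[0,0,.215],o['tcp_rot'])
p=D(4,-82,247);plan(p,[180,0,182.18],5,f)
q,r=pose(18,75,17,-82,37);plan(q,r,4,(p,[180,0,182.18]))
```

```text
[ 0.51213906 -0.30229326  0.03104258] 0.0352921946185513
twist/row [0.0, -0.0, -0.092]
[[0.006, 0.0595, -0.0002], [0.005, 0.0596, -0.0002], [0.004, 0.0597, -0.0002], [0.0031, 0.0598, -0.0002], [0.0021, 0.0598, -0.0002]]
twist/row [0.0, -0.425, -0.0]
[[-0.0008, -0.0, 0.0292], [0.0014, -0.0, 0.0291], [0.0035, -0.0, 0.029], [0.0057, -0.0, 0.0286]]
```

Run:
```python
from h import *
o=bot.get_obs();a=(o['ee_pos']+[0,0,.137],o['tcp_rot'])
b=([.40,-.24,.168],[180,0,179]);c=([.40,-.015,.168],[180,0,182.18])
plan(*b,4,a);plan(*c,5,b);q,r=pose(18,75,17,-82,37);plan(q,r,5,c)
```

```text
twist/row [0.0, -0.0, -0.036]
[[0.0287, 0.0144, 0.0], [0.0286, 0.0145, 0.0], [0.0285, 0.0147, 0.0], [0.0284, 0.0149, 0.0]]
twist/row [-0.0, 0.0, -0.064]
[[0.0008, 0.045, 0.0], [0.0003, 0.045, 0.0], [-0.0002, 0.045, 0.0], [-0.0007, 0.045, 0.0], [-0.0012, 0.045, 0.0]]
twist/row [0.0, -0.34, -0.0]
[[-0.0197, 0.0016, 0.0075], [-0.0192, 0.0016, 0.0087], [-0.0187, 0.0016, 0.0098], [-0.0181, 0.0016, 0.0109], [-0.0174, 0.0016, 0.0119]]
```

Request:
send_rows(linear=[[0,0,-0.01],[0,0,-0.042],[0,0,-0.042],[0,0,-0.042],[0.0287,0.0144,0],[0.0286,0.0145,0],[0.0285,0.0147,0],[0.0284,0.015,0]], twist=[[0,0,0],[0,0,0],[0,0,0],[0,0,0],[0,0,-0.036],[0,0,-0.036],[0,0,-0.036],[0,0,-0.036]], gripper=[20,20,20,20,20,20,20,20])

```text
time: 30.08
ee_pos: [0.3984, -0.2392, 0.1662]
tcp_rot: [179.9, -0.1, 179.0]
wrist_force: [-0.3, -0.4, -1.9]
opening: 0.0351
grasp_force: 51.1
```

Request:
send_rows(linear=[[0.0008,0.045,0],[0.0003,0.045,0],[-0.0002,0.045,0],[-0.0007,0.045,0],[-0.0012,0.045,0],[0,0,0],[0,0,0]], twist=[[0,0,-0.064],[0,0,-0.064],[0,0,-0.064],[0,0,-0.064],[0,0,-0.064],[0,0,0],[0,0,0]], gripper=[20,20,20,20,20,20,20])

```text
time: 30.95
ee_pos: [0.3994, -0.0148, 0.1665]
tcp_rot: [179.9, -0.1, -177.8]
wrist_force: [-0.4, 0.3, -2.6]
opening: 0.0353
grasp_force: 51.5
```

Request:
send_rows(linear=[[-0.0197,0.0016,0.0075],[-0.0192,0.0016,0.0087],[-0.0187,0.0016,0.0098],[-0.0181,0.0016,0.0109],[-0.0174,0.0016,0.0119],[0,0,0],[0,0,0],[0,0,0]], twist=[[0,-0.34,0],[0,-0.34,0],[0,-0.34,0],[0,-0.34,0],[0,-0.34,0],[0,0,0],[0,0,0],[0,0,0]], gripper=[20,20,20,20,20,20,20,20])

```text
time: 31.95
ee_pos: [0.4974, -0.0033, 0.1288]
tcp_rot: [179.9, 16.8, -177.9]
wrist_force: [0.2, -0.0, -2.6]
opening: 0.0355
grasp_force: 51.3
```

Run:
```python
from h import *
o=bot.get_obs();print(o['ee_pos'],o['tcp_rot'],o['wrist_force'],o['opening'])
im=camera("wrist")[:,:,::-1].copy();cv2.imwrite("pics/w11r.png",im);cv2.imwrite("pics/w11.png",inhand(im,37))
b=pose(17,16,17,-82,37);plan(b[0],b[1],4)
c=pose(3,16,17,-82,37);plan(c[0],c[1],3,b);d=pose(2,.5,0,-82,37);plan(d[0],d[1],5,c)
```

```text
[ 0.49739505 -0.00326803  0.12884372] [ 179.91899758   16.83988569 -177.85158378] [ 0.23403513 -0.00455871 -2.5760652 ] 0.0355028430979735
twist/row [0.002, -0.004, -0.001]
[[0.0042, -0.0001, 0.0137], [0.0042, -0.0001, 0.0137], [0.0042, -0.0001, 0.0137], [0.0043, -0.0001, 0.0137]]
twist/row [0.0, 0.0, 0.0]
[[0.0045, 0.0, -0.0014], [0.0045, 0.0, -0.0014], [0.0045, 0.0, -0.0014]]
twist/row [0.0, 0.34, 0.0]
[[-0.0011, -0.0, 0.0032], [-0.0013, -0.0, 0.0032], [-0.0014, -0.0, 0.0031], [-0.0016, -0.0, 0.003], [-0.0018, -0.0, 0.0029]]
```

View pics/w11.png

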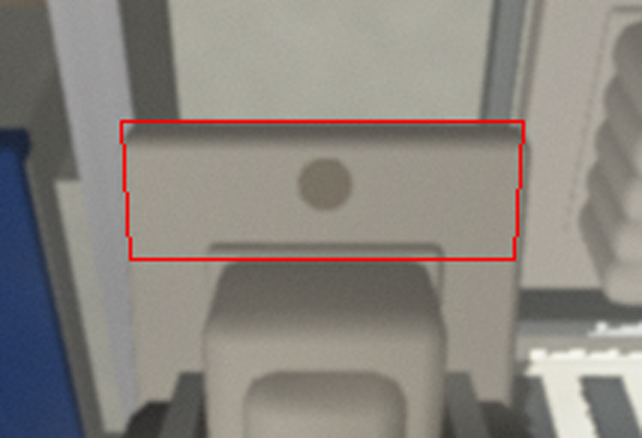

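Request:
send_rows(linear=[[0.0052,0,0.0134],[0.0052,0,0.0134],[0.0052,0,0.0134],[0.0052,0,0.0134],[0,0,0],[0,0,0]], twist=[[0,0,0],[0,0,0],[0,0,0],[0,0,0],[0,0,0],[0,0,0]], gripper=[20,20,20,20,20,20])

```text
time: 32.75
ee_pos: [0.4934, -0.003, 0.0714]
tcp_rot: [179.9, 16.9, -177.8]
wrist_force: [-0.0, 0.7, -2.6]
opening: 0.0353
grasp_force: 51.3
```

Request:
send_rows(linear=[[0.0043,0,-0.0013],[0.0043,0,-0.0013],[0.0043,0,-0.0013],[0,0,0],[0,0,0]], twist=[[0,0,0],[0,0,0],[0,0,0],[0,0,0],[0,0,0]], gripper=[20,20,20,20,20])

```text
time: 33.38
ee_pos: [0.4798, -0.0035, 0.0712]
tcp_rot: [179.9, 16.9, -177.8]
wrist_force: [0.5, -0.2, -2.4]
opening: 0.0357
grasp_force: 51.3
```

Request:
send_rows(linear=[[-0.0011,0,0.0033],[-0.0013,0,0.0032],[-0.0014,0,0.0031],[-0.0016,0,0.003],[-0.0018,0,0.0029],[0,0,0],[0,0,0]], twist=[[0,0.34,0],[0,0.34,0],[0,0.34,0],[0,0.34,0],[0,0.34,0],[0,0,0],[0,0,0]], gripper=[20,20,20,20,20,20,20])

```text
time: 34.25
ee_pos: [0.4895, -0.0031, 0.0569]
tcp_rot: [179.9, -0.1, -177.8]
wrist_force: [-0.4, -0.3, -3.0]
opening: 0.0353
grasp_force: 51.3
```

Request:
send_rows(linear=[[0,0,0.001],[0,0,0],[0,0,0],[0,0,0],[0,0,0],[0,0,-0.01],[0,0,-0.04],[0,0,-0.05]], twist=[[0,0,0],[0,0,0],[0,0,0],[0,0,0],[0,0,0],[0,0,0],[0,0,0],[0,0,0]], gripper=[20,20,49,49,49,49,49,49])

```text
time: 35.25
ee_pos: [0.4892, -0.0032, 0.1571]
tcp_rot: [179.9, -0.2, -177.8]
wrist_force: [1.0, -0.7, 0.9]
opening: 0.0418
grasp_force: 0.0
```

Request:
send_rows(linear=[[0,0.03,-0.05],[0,0.03,-0.05],[0,0.03,-0.03],[0,0,0],[0,0,0]], twist=[[0,0,0],[0,0,0],[0,0,0],[0,0,0],[0,0,0]], gripper=[49,49,49,49,49])

```text
time: 35.88
ee_pos: [0.4865, 0.0863, 0.2857]
tcp_rot: [179.9, -0.2, -177.8]
wrist_force: [-0.6, -0.6, 0.7]
opening: 0.0421
grasp_force: 0.0
```

Run:
```python
from h import *
im=camera("wrist")[:,:,::-1]
cv2.imwrite("pics/w12.png",cv2.resize(im[60:360,140:540],(800,600),interpolation=cv2.INTER_CUBIC))
plan(D(118.8,143,180),[180,0,92.2],11)
```

```text
twist/row [-0.001, -0.002, 0.818]
[[-0.0109, 0.0123, 0.0095], [-0.0091, 0.0137, 0.0095], [-0.007, 0.0149, 0.0095], [-0.0049, 0.0157, 0.0096], [-0.0026, 0.0162, 0.0096], [-0.0002, 0.0164, 0.0096], [0.0021, 0.0163, 0.0096], [0.0044, 0.0158, 0.0096], [0.0066, 0.015, 0.0096], [0.0087, 0.0139, 0.0096], [0.0106, 0.0126, 0.0096]]
```

View pics/w12.png

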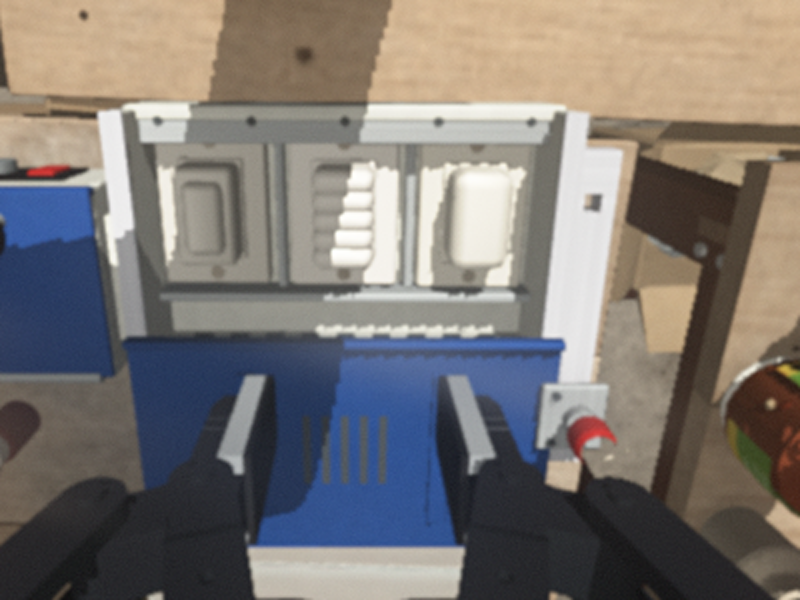

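All three moulds lie flat in separate bays, under the lip (lip edge at row ~143, sill at ~292). The knob is at (592,435). Now I'll shut the cover.

Request:
send_rows(linear=[[-0.011,0.012,0.0095],[-0.009,0.0137,0.0095],[-0.007,0.015,0.0095],[-0.005,0.0157,0.0096],[-0.0026,0.0162,0.0096],[0,0.0164,0.0096],[0.002,0.0163,0.0096],[0.0044,0.0158,0.0096]], twist=[[0,0,0.818],[0,0,0.818],[0,0,0.818],[0,0,0.818],[0,0,0.818],[0,0,0.818],[0,0,0.818],[0,0,0.818]], gripper=[60,60,60,60,60,60,60,60])

```text
time: 36.92
ee_pos: [0.5701, 0.1871, 0.2079]
tcp_rot: [-179.8, -0.1, 116.4]
wrist_force: [-0.3, -0.3, 0.8]
opening: 0.0513
grasp_force: 0.0
```

Request:
send_rows(linear=[[0.0066,0.015,0.0096],[0.0087,0.014,0.0096],[0.0106,0.0126,0.0096],[0,0,0],[0,0,0]], twist=[[0,0,0.818],[0,0,0.818],[0,0,0.818],[0,0,0],[0,0,0]], gripper=[60,60,60,60,60])

```text
time: 37.55
ee_pos: [0.601, 0.225, 0.1805]
tcp_rot: [-179.8, -0.1, 92.4]
wrist_force: [-0.1, -0.7, 0.2]
opening: 0.0509
grasp_force: 0.0
```

```bash
cat >> h.py <<'E'
def redknob(im):
    h=cv2.cvtColor(im,cv2.COLOR_BGR2HSV);m=((h[...,0]<8)|(h[...,0]>172))&(h[...,1]>140)&(h[...,2]>70)
    n,l,s,c=cv2.connectedComponentsWithStats(m.astype(np.uint8))
    return [(s[i].tolist(),c[i].round(1).tolist()) for i in range(1,n) if s[i,4]>80]
E
python3 - <<'E'
from h import *
o=bot.get_obs();im=camera("wrist")[:,:,::-1].copy();k=cam("wrist",o);print(o['ee_pos'],o['tcp_rot'])
print(redknob(im),w2px(k,D(119.5,143,120)),w2px(k,D(119.5,143,132)));cv2.imwrite("pics/w13.png",im)
plan(D(119.3,143,106),[180,0,92.2],3)
E
```

```text
[0.60104638 0.22501322 0.18049948] [-1.79810212e+02 -5.96889466e-02  9.23600724e+01]
[([301, 199, 27, 26, 212], [312.1, 206.9])] [319.07120384 223.67461958] [319.09269987 231.28362296]
twist/row [-0.005, -0.002, 0.004]
[[0.0001, 0.0002, 0.025], [0.0001, 0.0002, 0.025], [0.0002, 0.0002, 0.025]]
```

Request:
send_rows(linear=[[0.0002,0.0002,0.025],[0.0002,0.0002,0.025],[0.0003,0.0002,0.025],[0,0,0],[0,0,0],[0,0,0],[0,0,0],[0,0,0]], twist=[[0,0,0],[0,0,0],[0,0,0],[0,0,0],[0,0,0],[0,0,0],[0,0,0],[0,0,0]], gripper=[60,60,60,60,40,10,10,10], grip_force=30)

```text
time: 38.6
ee_pos: [0.6014, 0.2269, 0.1078]
tcp_rot: [-179.9, -0.1, 92.3]
wrist_force: [-6.7, -1.5, 6.3]
opening: 0.0241
grasp_force: 29.4
```

Request:
send_rows(linear=[[0,0,0],[0,0,0],[0,0,-0.004],[0,0,-0.004],[0,0,-0.004],[0,0,-0.003],[0,0,0],[0,0,0]], twist=[[0,0,0],[0,0,0],[0,0,0],[0,0,0],[0,0,0],[0,0,0],[0,0,0],[0,0,0]], gripper=[10,10,10,10,10,10,10,10], grip_force=60)

```text
time: 39.6
ee_pos: [0.6014, 0.2268, 0.1203]
tcp_rot: [-179.8, -0.1, 92.2]
wrist_force: [-5.4, 0.4, -7.5]
opening: 0.0231
grasp_force: 59.1
```

Request:
send_rows(linear=[[0,0,-0.0015],[0,0,0],[0,-0.005,0],[0,-0.015,0],[0,-0.02,0],[0,-0.02,0],[0,-0.02,0],[0,-0.01,0]], twist=[[0,0,0],[0,0,0],[0,0,0],[0,0,0],[0,0,0],[0,0,0],[0,0,0],[0,0,0]], gripper=[10,10,10,10,10,10,10,10])

```text
time: 40.6
ee_pos: [0.5119, 0.2235, 0.1231]
tcp_rot: [180.0, -0.1, 92.2]
wrist_force: [3.2, 2.3, -8.4]
opening: 0.0229
grasp_force: 59.8
```

Request:
send_rows(linear=[[0,-0.01,0],[0,-0.01,0],[0,0,0],[0,0,0],[0,0,0]], twist=[[0,0,0],[0,0,0],[0,0,0],[0,0,0],[0,0,0]], gripper=[10,10,10,10,10])

```text
time: 41.22
ee_pos: [0.4917, 0.2227, 0.1222]
tcp_rot: [-179.8, -0.1, 92.2]
wrist_force: [-2.6, 4.8, -7.7]
opening: 0.0232
grasp_force: 59.9
```

Request:
send_rows(linear=[[0,0,0],[0,0,0],[0,-0.005,0],[0,-0.005,0],[0,-0.005,0],[0,-0.003,0],[0,-0.002,0],[0,0,0]], twist=[[0,0,0],[0,0,0],[0,0,0],[0,0,0],[0,0,0],[0,0,0],[0,0,0],[0,0,0]], gripper=[36,36,36,36,36,36,36,36])

```text
time: 42.22
ee_pos: [0.4715, 0.2217, 0.1227]
tcp_rot: [-179.8, -0.1, 92.2]
wrist_force: [0.2, -0.2, -0.5]
opening: 0.0308
grasp_force: 0.0
```

Request:
send_rows(linear=[[0,-0.001,0],[0,-0.001,0],[0,-0.001,0],[0,-0.001,0],[0,0,0]], twist=[[0,0,0],[0,0,0],[0,0,0],[0,0,0],[0,0,0]], gripper=[36,36,36,36,36])

```text
time: 42.85
ee_pos: [0.4681, 0.2216, 0.1225]
tcp_rot: [-179.9, -0.1, 92.2]
wrist_force: [3.5, -0.2, -2.0]
opening: 0.0307
grasp_force: 1.9
```

Request:
send_rows(linear=[[0,-0.001,0],[0,0,0]], twist=[[0,0,0],[0,0,0]], gripper=[36,36])

```text
time: 43.1
ee_pos: [0.4678, 0.2216, 0.1225]
tcp_rot: [-180.0, -0.1, 92.2]
wrist_force: [8.2, 0.4, -4.5]
opening: 0.0307
grasp_force: 4.0
```

Request:
send_rows(linear=[[0,0.003,0],[0,0,-0.02],[0,0,-0.03],[0,0,-0.01],[0,0,0],[0,0,0]], twist=[[0,0,0],[0,0,0],[0,0,0],[0,0,0],[0,0,0],[0,0,0]], gripper=[45,60,60,60,60,60])

```text
time: 43.85
ee_pos: [0.4697, 0.2214, 0.1813]
tcp_rot: [-179.8, -0.1, 92.2]
wrist_force: [0.6, -0.7, -0.4]
opening: 0.0513
grasp_force: 0.0
```

Run:
```python
from h import *
o=bot.get_obs();im=camera("wrist")[:,:,::-1].copy();k=cam("wrist",o);print(o['ee_pos'],o['tcp_rot'])
print(redknob(im));cv2.imwrite("pics/w14.png",im)
for x in(-10,-8,-5):print(x,[w2px(k,D(x,143,z)).round(1).tolist() for z in(120,132)])
t=camera("top")[:,:,::-1].copy();cv2.imwrite("pics/top3.png",t)
# compare knob patch of the wrist picture with w2 (pin down, same height)
a=cv2.imread("pics/w2.png");T=a[182:238,280:346]
r=cv2.matchTemplate(im,T,cv2.TM_CCOEFF_NORMED);_,m,_,l=cv2.minMaxLoc(r);print(m,l)
```

```text
[0.46966141 0.22144179 0.18132376] [-1.79774439e+02 -5.06168771e-02  9.22260634e+01]
[([304, 200, 26, 26, 225], [314.1, 208.1])]
-10 [[322.0, 225.1], [322.1, 232.8]]
-8 [[324.9, 225.1], [325.3, 232.8]]
-5 [[329.4, 225.1], [330.0, 232.8]]
0.9853508472442627 (288, 185)
```

The template match puts the knob at the same place and height as when it was locked, so the cover is shut and the pin is down. Next is the flap.

Run:
```python
from h import *
o=bot.get_obs();plan(D(-1,-194.5,190),[180,0,182.18],11,(o['ee_pos']+[0,0,.02],o['tcp_rot']))
```

```text
twist/row [-0.001, -0.002, -0.818]
[[-0.0308, 0.0011, 0.001], [-0.0306, -0.0033, 0.001], [-0.0298, -0.0077, 0.001], [-0.0284, -0.0118, 0.001], [-0.0264, -0.0157, 0.001], [-0.0239, -0.0193, 0.001], [-0.0209, -0.0225, 0.001], [-0.0175, -0.0253, 0.0011], [-0.0137, -0.0275, 0.001], [-0.0097, -0.0292, 0.001], [-0.0054, -0.0303, 0.001]]
```

Request:
send_rows(linear=[[-0.031,0.001,-0.019],[-0.031,-0.003,0.001],[-0.03,-0.008,0.001],[-0.028,-0.012,0.001],[-0.026,-0.016,0.001],[-0.024,-0.019,0.001],[-0.021,-0.0225,0.001],[-0.0175,-0.025,0.001]], twist=[[0,0,-0.818],[0,0,-0.818],[0,0,-0.818],[0,0,-0.818],[0,0,-0.818],[0,0,-0.818],[0,0,-0.818],[0,0,-0.818]], gripper=[70,70,70,70,70,70,70,70])

```text
time: 44.95
ee_pos: [0.4875, -0.0249, 0.1935]
tcp_rot: [180.0, -0.2, 157.9]
wrist_force: [0.2, -0.7, -0.0]
opening: 0.0595
grasp_force: 0.0
```

Request:
send_rows(linear=[[-0.0137,-0.0275,0.001],[-0.01,-0.029,0.001],[-0.0054,-0.03,0.001],[0,0,0],[0,0,0],[0,0,0]], twist=[[0,0,-0.818],[0,0,-0.818],[0,0,-0.818],[0,0,0],[0,0,0],[0,0,0]], gripper=[70,70,70,70,70,70])

```text
time: 45.7
ee_pos: [0.4949, -0.1147, 0.191]
tcp_rot: [179.9, -0.1, -177.8]
wrist_force: [0.1, 0.7, -0.3]
opening: 0.0594
grasp_force: 0.0
```

```bash
cat >> h.py <<'E'
def handle(th):
    a=np.radians(21.19+th);return 97-105.1*np.cos(a),74+105.1*np.sin(a)
E
python3 - <<'E'
from h import *
o=bot.get_obs();im=camera("wrist")[:,:,::-1].copy();k=cam("wrist",o);print(o['ee_pos'],o['tcp_rot'])
cv2.imwrite("pics/w15.png",im)
for th in(0,3,6,10):
    x,z=handle(th);print(th,[w2px(k,D(x,-194.5+d,z)).round(1).tolist() for d in(-18,0,18)])
x,z=handle(0);c=w2px(k,D(x,-194.5,z)).astype(int)
sub=im[c[1]-45:c[1]+45,c[0]-60:c[0]+60]
m=(sub.max(2)<50).astype(np.uint8);n,l,s,cc=cv2.connectedComponentsWithStats(m)
for i in range(1,n):
    if s[i,4]>60:print((s[i,:4]+[c[0]-60,c[1]-45,0,0]).tolist(),s[i,4],(cc[i]+[c[0]-60,c[1]-45]).round(1))
E
```

```text
[ 0.49485439 -0.11471349  0.19097528] [ 1.79910357e+02 -1.40326152e-01 -1.77812097e+02]
0 [[290.8, 213.7], [315.5, 213.7], [340.1, 213.7]]
3 [[290.3, 219.1], [315.4, 219.1], [340.6, 219.1]]
6 [[289.8, 224.9], [315.4, 224.9], [341.0, 225.0]]
10 [[289.1, 233.5], [315.3, 233.5], [341.5, 233.5]]
[294, 199, 49, 27] 1043 [320.4 209.7]
```

Request:
send_rows(linear=[[0,0.0007,0.034],[0,0,0.034],[0,0,0.016],[0,0,0],[0,0,0],[0,0,0],[0,0,0],[0,0,0]], twist=[[0,0,0],[0,0,0],[0,0,0],[0,0,0],[0,0,0],[0,0,0],[0,0,0],[0,0,0]], gripper=[70,70,70,70,50,20,20,20], grip_force=40)

```text
time: 46.75
ee_pos: [0.4951, -0.1146, 0.108]
tcp_rot: [179.9, -0.0, -177.8]
wrist_force: [-1.3, 3.3, 6.0]
opening: 0.0355
grasp_force: 44.3
```

Request:
send_rows(linear=[[0,0,0],[0,0,0],[0,0,0]], twist=[[0,0,0],[0,0,0],[0,0,0]], gripper=[20,20,20])

```text
time: 47.12
ee_pos: [0.4951, -0.1146, 0.108]
tcp_rot: [179.9, -0.0, -177.8]
wrist_force: [-1.7, 3.8, 5.2]
opening: 0.0352
grasp_force: 44.3
```

Run:
```python
from h import *
a=[handle(t) for t in np.linspace(0,45,16)]
print([(round(-(b[0]-c[0]),2),round(-(b[1]-c[1]),2)) for c,b in zip(a,a[1:])])
```

```text
[(np.float64(-2.12), np.float64(-5.08)), (np.float64(-2.39), np.float64(-4.96)), (np.float64(-2.64), np.float64(-4.83)), (np.float64(-2.89), np.float64(-4.68)), (np.float64(-3.13), np.float64(-4.52)), (np.float64(-3.36), np.float64(-4.35)), (np.float64(-3.59), np.float64(-4.17)), (np.float64(-3.8), np.float64(-3.98)), (np.float64(-4.0), np.float64(-3.77)), (np.float64(-4.2), np.float64(-3.56)), (np.float64(-4.38), np.float64(-3.34)), (np.float64(-4.54), np.float64(-3.1)), (np.float64(-4.7), np.float64(-2.86)), (np.float64(-4.84), np.float64(-2.61)), (np.float64(-4.97), np.float64(-2.35))]
```

Request:
send_rows(linear=[[-0.0021,0,-0.0051],[-0.0024,0,-0.005],[-0.0026,0,-0.0048],[-0.0029,0,-0.0047],[-0.0031,0,-0.0045],[-0.0034,0,-0.0044],[-0.0036,0,-0.0042],[-0.0038,0,-0.004]], twist=[[0,0,0],[0,0,0],[0,0,0],[0,0,0],[0,0,0],[0,0,0],[0,0,0],[0,0,0]], gripper=[20,20,20,20,20,20,20,20])

```text
time: 48.12
ee_pos: [0.5187, -0.1137, 0.1439]
tcp_rot: [179.9, -0.2, -177.8]
wrist_force: [-1.5, 3.2, -11.8]
opening: 0.0349
grasp_force: 41.0
```

Request:
send_rows(linear=[[-0.004,0,-0.0038],[-0.0042,0,-0.0036],[-0.0044,0,-0.0033],[-0.0045,0,-0.0031],[-0.0047,0,-0.0029],[-0.0048,0,-0.0026],[-0.005,0,-0.0024],[0,0,0]], twist=[[0,0,0],[0,0,0],[0,0,0],[0,0,0],[0,0,0],[0,0,0],[0,0,0],[0,0,0]], gripper=[20,20,20,20,20,20,20,20])

```text
time: 49.12
ee_pos: [0.5509, -0.1126, 0.1657]
tcp_rot: [179.9, -0.1, -177.8]
wrist_force: [-0.7, 3.0, -8.3]
opening: 0.0349
grasp_force: 41.2
```

Request:
send_rows(linear=[[0,0,0],[0,0,0]], twist=[[0,0,0],[0,0,0]], gripper=[20,20])

```text
time: 49.38
ee_pos: [0.5509, -0.1126, 0.1657]
tcp_rot: [179.9, -0.0, -177.8]
wrist_force: [2.5, 3.9, -7.8]
opening: 0.0353
grasp_force: 41.2
```

Run:
```python
from h import *
o=bot.get_obs();p=o['ee_pos'];d=p-D(0,0,0);x=(d[0]*np.cos(DA)+d[1]*np.sin(DA))*1e3;z=p[2]*1e3+5
print(x,z,np.degrees(np.arctan2(z-74,97-x))-21.19,np.hypot(z-74,97-x),o['wrist_force'])
```

```text
55.70297237546133 170.68654038480693 45.681566306497416 105.13672803642318 [ 2.53328696  3.88873779 -7.78956655]
```

Request:
send_rows(linear=[[0,0,0],[0,0,0],[0,0,0],[0,0,-0.02],[0,0,-0.05],[0.03,0,-0.05],[0.06,0,0],[0.06,0,0]], twist=[[0,0,0],[0,0,0],[0,0,0],[0,0,0],[0,0,0],[0,0,0],[0,0,0],[0,0,0]], gripper=[70,70,70,70,70,70,70,70])

```text
time: 50.38
ee_pos: [0.3995, -0.1187, 0.2864]
tcp_rot: [180.0, -0.0, -177.8]
wrist_force: [0.9, -0.5, 0.2]
opening: 0.0598
grasp_force: 0.0
```

Run:
```python
from h import *
o=bot.get_obs();kw=cam("wrist",o);w=camera("wrist")[:,:,::-1].copy();t=camera("top")[:,:,::-1].copy();s=camera("side")[:,:,::-1].copy()
t0=cv2.imread("pics/top0.png");s0=cv2.imread("pics/side0.png")
for n,i in(("w16",w),("top4",t),("side4",s)):cv2.imwrite(f"pics/{n}.png",i)
def edge(th,L=117,y0=-142,y1=-247):
    a=np.radians(th);return [D(97-L*np.cos(a),y,76+L*np.sin(a)) for y in(y0,y1)]
def blob(im,k,th):
    c=w2px(k,sum([w for w in edge(th)]) /2*.5+D(97,-194.5,76)*.5)
    h=cv2.cvtColor(im,cv2.COLOR_BGR2HSV).astype(int);m=((abs(h[...,0]-110)<12)&(h[...,1]>120)&(h[...,2]>25)).astype(np.uint8)
    n,l,st,cc=cv2.connectedComponentsWithStats(m);i=[j for j in range(1,n) if st[j,4]>60];i.sort(key=lambda j:np.linalg.norm(cc[j]-c));return cv2.minAreaRect(np.argwhere(l==i[0])[:,::-1].astype(np.float32)),st[i[0]].tolist()
kt,ks=cam("top"),cam("side")
for nm,im,k,ths in(("top0",t0,kt,(0,)),("top",t,kt,(40,43,45,47,50)),("side0",s0,ks,(0,)),("side",s,ks,(40,45,50)),("wrist",w,kw,(40,43,45,47,50))):
    print(nm,blob(im,k,ths[len(ths)//2]))
    for th in ths:print(' ',th,[w2px(k,e).round(1).tolist() for e in edge(th)],'hinge',[w2px(k,D(97,y,76)).round(1).tolist() for y in(-142,-247)])
```

```text
top0 (((359.728759765625, 189.8209686279297), (40.60517883300781, 36.57589340209961), 88.21009063720703), [341, 169, 38, 42, 1347])
  0 [[342.0, 210.5], [379.4, 208.7]] hinge [[339.8, 169.4], [376.8, 167.7]]
top (((359.8266906738281, 182.84054565429688), (27.226375579833984, 36.967918395996094), 87.61405944824219), [341, 169, 38, 29, 627])
  40 [[342.4, 197.5], [381.9, 195.6]] hinge [[339.8, 169.4], [376.8, 167.7]]
  43 [[342.3, 195.8], [382.0, 193.9]] hinge [[339.8, 169.4], [376.8, 167.7]]
  45 [[342.3, 194.6], [382.1, 192.7]] hinge [[339.8, 169.4], [376.8, 167.7]]
  47 [[342.3, 193.3], [382.2, 191.4]] hinge [[339.8, 169.4], [376.8, 167.7]]
  50 [[342.3, 191.4], [382.2, 189.5]] hinge [[339.8, 169.4], [376.8, 167.7]]
side0 (((283.9755859375, 199.07864379882812), (44.78921127319336, 26.11606216430664), 17.241458892822266), [259, 185, 51, 30, 783])
  0 [[308.4, 193.3], [277.9, 184.5]] hinge [[288.3, 215.1], [256.4, 205.0]]
side (((280.9000244140625, 190.8000030517578), (33.836368560791016, 40.79338836669922), 18.434947967529297), [259, 169, 45, 46, 1209])
  40 [[303.2, 176.3], [271.4, 167.5]] hinge [[288.3, 215.1], [256.4, 205.0]]
  45 [[302.0, 175.2], [269.9, 166.4]] hinge [[288.3, 215.1], [256.4, 205.0]]
  50 [[300.6, 174.4], [268.3, 165.6]] hinge [[288.3, 215.1], [256.4, 205.0]]
wrist (((330.18731689453125, 290.9721374511719), (50.9276237487793, 97.77262115478516), 81.52884674072266), [283, 259, 100, 53, 1876])
  40 [[368.2, 288.3], [264.4, 288.2]] hinge [[355.7, 311.5], [277.3, 311.4]]
  43 [[368.7, 294.5], [263.9, 294.4]] hinge [[355.7, 311.5], [277.3, 311.4]]
  45 [[369.0, 298.8], [263.6, 298.6]] hinge [[355.7, 311.5], [277.3, 311.4]]
  47 [[369.2, 303.1], [263.2, 302.9]] hinge [[355.7, 311.5], [277.3, 311.4]]
  50 [[369.6, 309.7], [262.8, 309.5]] hinge [[355.7, 311.5], [277.3, 311.4]]
```

Run:
```python
from h import *
o=bot.get_obs();kw=cam("wrist",o);kt=cam("top");ks=cam("side")
def fit(im,k,ths,lim=45):
    sc=[];S=cv2.resize(im,None,fx=4,fy=4,interpolation=cv2.INTER_CUBIC).max(2).astype(float)
    d=(S<lim).astype(np.uint8)
    for th in ths:
        x,z=handle(th);P=[]
        for y in(-18,18):
            for a in np.radians(np.arange(0,360,20)):P.append(w2px(k,D(x+11*np.cos(a),-194.5+y,z+11*np.sin(a)))*4+1.5)
        h=cv2.convexHull(np.array(P).astype(np.int32));best=0
        for du in range(-12,13,3):
            r=np.zeros(d.shape,np.uint8);cv2.fillConvexPoly(r,h+np.array([[du,0]],np.int32),1)
            n=cv2.dilate(r,np.ones((25,25),np.uint8))
            f=d[r>0].mean()-d[(n-r)>0].mean()
            best=max(best,f)
        sc.append(round(best,3))
    return sc
T=list(range(36,56,2));print(T)
print('wrist',[fit(cv2.imread("pics/w16.png"),kw,T,l) for l in(40,60)])
print('top',[fit(cv2.imread("pics/top4.png"),kt,T,l) for l in(30,50)])
print('side',[fit(cv2.imread("pics/side4.png"),ks,T,l) for l in(30,50)])
T=list(range(-6,8,2));print('top0',T,fit(cv2.imread("pics/top0.png"),kt,T,40),'side0',fit(cv2.imread("pics/side0.png"),ks,T,40))
```

```text
[36, 38, 40, 42, 44, 46, 48, 50, 52, 54]
wrist [[np.float64(0.149), np.float64(0.309), np.float64(0.464), np.float64(0.872), np.float64(0.638), np.float64(0.391), np.float64(0.247), np.float64(0.012), 0, 0], [np.float64(0.179), np.float64(0.343), np.float64(0.502), np.float64(0.883), np.float64(0.631), np.float64(0.419), np.float64(0.268), 0, 0, 0]]
top [[np.float64(0.213), np.float64(0.419), np.float64(0.656), np.float64(0.807), np.float64(0.66), np.float64(0.405), np.float64(0.189), np.float64(0.04), 0, 0], [np.float64(0.26), np.float64(0.363), np.float64(0.584), np.float64(0.716), np.float64(0.635), np.float64(0.42), np.float64(0.272), np.float64(0.157), np.float64(0.007), 0]]
side [[np.float64(0.614), np.float64(0.608), np.float64(0.606), np.float64(0.604), np.float64(0.595), np.float64(0.606), np.float64(0.592), np.float64(0.574), np.float64(0.512), np.float64(0.398)], [np.float64(0.759), np.float64(0.752), np.float64(0.749), np.float64(0.747), np.float64(0.736), np.float64(0.75), np.float64(0.732), np.float64(0.69), np.float64(0.581), np.float64(0.461)]]
top0 [-6, -4, -2, 0, 2, 4, 6] [np.float64(0.626), np.float64(0.712), np.float64(0.797), np.float64(0.799), np.float64(0.766), np.float64(0.644), np.float64(0.501)] side0 [np.float64(0.45), np.float64(0.597), np.float64(0.628), np.float64(0.631), np.float64(0.628), np.float64(0.557), np.float64(0.431)]
```

Run:
```python
from h import *
x,z=handle(42.5);print(x,z);a=D(x,-193.3,z+80);b=D(x,-193.3,z-5)
plan(a,[180,0,182.18],4);plan(b,[180,0,182.18],3,(a,[180,0,182.18]))
p=handle(46);print('delta to 46',p[0]-x,p[1]-z)
```

```text
50.41677393516981 168.2125949615704
twist/row [0.0, 0.001, -0.001]
[[-0.0367, 0.0, 0.0098], [-0.0367, 0.0, 0.0098], [-0.0367, 0.0, 0.0098], [-0.0367, 0.0, 0.0097]]
twist/row [0.0, 0.0, 0.0]
[[0.0, -0.0, 0.0283], [0.0, -0.0, 0.0283], [0.0, -0.0, 0.0283]]
delta to 46 5.838428434963539 2.6681124372776424
```

Request:
send_rows(linear=[[-0.0367,0,0.01],[-0.0367,0,0.01],[-0.0367,0,0.01],[-0.0367,0,0.01],[0,0,0.028],[0,0,0.028],[0,0,0.028],[0,0,0]], twist=[[0,0,0],[0,0,0],[0,0,0],[0,0,0],[0,0,0],[0,0,0],[0,0,0],[0,0,0]], gripper=[70,70,70,70,70,70,70,70], grip_force=80)

```text
time: 51.52
ee_pos: [0.5467, -0.1125, 0.1589]
tcp_rot: [179.9, -0.4, -177.8]
wrist_force: [-0.2, 0.2, 0.6]
opening: 0.06
grasp_force: 0.0
```

Request:
send_rows(linear=[[0,0,0],[0,0,0],[0,0,0],[0,0,0],[0,0,0],[0,0,0]], twist=[[0,0,0],[0,0,0],[0,0,0],[0,0,0],[0,0,0],[0,0,0]], gripper=[50,20,20,20,20,20])

```text
time: 52.28
ee_pos: [0.5478, -0.1127, 0.163]
tcp_rot: [179.9, 0.0, -177.8]
wrist_force: [0.8, 1.7, 6.3]
opening: 0.0347
grasp_force: 80.7
```

Request:
send_rows(linear=[[-0.0013,0,-0.0006],[-0.0013,0,-0.0006],[-0.0013,0,-0.0006],[-0.0013,0,-0.0006],[0,0,0],[0,0,0]], twist=[[0,0,0],[0,0,0],[0,0,0],[0,0,0],[0,0,0],[0,0,0]], gripper=[20,20,20,20,20,20])

```text
time: 53.02
ee_pos: [0.5504, -0.1126, 0.1641]
tcp_rot: [179.9, -0.3, -177.8]
wrist_force: [-11.4, 1.0, 7.0]
opening: 0.0347
grasp_force: 81.0
```

Request:
send_rows(linear=[[0,0,0],[0,0,0],[0,0,0],[0,0,-0.02],[0,0,-0.05],[0.03,0,-0.05],[0.06,0,0],[0.06,0,0]], twist=[[0,0,0],[0,0,0],[0,0,0],[0,0,0],[0,0,0],[0,0,0],[0,0,0],[0,0,0]], gripper=[70,70,70,70,70,70,70,70])

```text
time: 54.02
ee_pos: [0.4016, -0.1185, 0.2845]
tcp_rot: [179.9, -0.1, -177.8]
wrist_force: [0.7, -0.3, 1.6]
opening: 0.0596
grasp_force: 0.0
```

```bash
cat > fl.py <<'E'
from h import *
o=bot.get_obs();kw=cam("wrist",o);w=camera("wrist")[:,:,::-1].copy();t=camera("top")[:,:,::-1].copy();kt=cam("top")
cv2.imwrite("pics/flw.png",w);cv2.imwrite("pics/flt.png",t)
def fit(im,k,ths,lim):
    sc=[];S=cv2.resize(im,None,fx=4,fy=4,interpolation=cv2.INTER_CUBIC).max(2);d=(S<lim).astype(np.uint8)
    for th in ths:
        x,z=handle(th)
        P=[w2px(k,D(x+11*np.cos(a),-194.5+y,z+11*np.sin(a)))*4+1.5 for y in(-18,18) for a in np.radians(np.arange(0,360,20))]
        h=cv2.convexHull(np.array(P).astype(np.int32));best=0
        for du in range(-12,13,3):
            r=np.zeros(d.shape,np.uint8);cv2.fillConvexPoly(r,h+np.array([[du,0]],np.int32),1);n=cv2.dilate(r,np.ones((25,25),np.uint8))
            best=max(best,float(d[r>0].mean()-d[(n-r)>0].mean()))
        sc.append(round(best,2))
    return sc
T=list(range(38,54));print(T);print(fit(w,kw,T,50));print(fit(t,kt,T,40))
h=cv2.cvtColor(t,cv2.COLOR_BGR2HSV).astype(int);m=((abs(h[...,0]-110)<12)&(h[...,1]>120)&(h[...,2]>25)).astype(np.uint8)
n,l,s,c=cv2.connectedComponentsWithStats(m)
print([ (s[j].tolist(),cv2.minAreaRect(np.argwhere(l==j)[:,::-1].astype(np.float32))[1]) for j in range(1,n) if s[j,4]>300])
E
python3 fl.py
```

```text
[38, 39, 40, 41, 42, 43, 44, 45, 46, 47, 48, 49, 50, 51, 52, 53]
[0.23, 0.31, 0.39, 0.46, 0.56, 0.8, 0.91, 0.7, 0.52, 0.44, 0.36, 0.25, 0.07, 0, 0, 0]
[0.29, 0.38, 0.49, 0.62, 0.74, 0.85, 0.87, 0.75, 0.62, 0.5, 0.37, 0.29, 0.21, 0.14, 0.06, 0]
[([341, 169, 38, 28, 572], (26.51807403564453, 37.00724411010742)), ([245, 172, 94, 57, 4660], (53.42778396606445, 92.34754180908203))]
```

Run:
```python
from h import *
x,z=handle(43.9);a=D(x,-193.3,z+80);plan(a,[180,0,182.18],4)
```

```text
twist/row [0.001, -0.001, -0.001]
[[-0.0374, -0.0001, 0.0091], [-0.0374, -0.0001, 0.0091], [-0.0374, -0.0001, 0.0091], [-0.0374, -0.0001, 0.0091]]
```

Request:
send_rows(linear=[[-0.0374,0,0.009],[-0.0374,0,0.009],[-0.0374,0,0.009],[-0.0374,0,0.009],[0,0,0.028],[0,0,0.028],[0,0,0.028],[0,0,0]], twist=[[0,0,0],[0,0,0],[0,0,0],[0,0,0],[0,0,0],[0,0,0],[0,0,0],[0,0,0]], gripper=[70,70,70,70,70,70,70,70])

```text
time: 55.12
ee_pos: [0.5512, -0.1123, 0.1615]
tcp_rot: [179.9, -0.3, -177.8]
wrist_force: [0.0, 0.4, 0.6]
opening: 0.0598
grasp_force: 0.0
```

Request:
send_rows(linear=[[0,0,0],[0,0,0],[0,0,0],[0,0,0],[0,0,0],[0,0,0]], twist=[[0,0,0],[0,0,0],[0,0,0],[0,0,0],[0,0,0],[0,0,0]], gripper=[50,20,20,20,20,20])

```text
time: 55.88
ee_pos: [0.5525, -0.1125, 0.1655]
tcp_rot: [179.9, 0.0, -177.8]
wrist_force: [-1.2, 1.3, 6.3]
opening: 0.0345
grasp_force: 80.6
```

Request:
send_rows(linear=[[-0.0011,0,-0.0005],[-0.0011,0,-0.0005],[-0.0011,0,-0.0005],[-0.0011,0,-0.0005],[0,0,0],[0,0,0]], twist=[[0,0,0],[0,0,0],[0,0,0],[0,0,0],[0,0,0],[0,0,0]], gripper=[20,20,20,20,20,20])

```text
time: 56.62
ee_pos: [0.5548, -0.1124, 0.1664]
tcp_rot: [179.9, -0.3, -177.8]
wrist_force: [-10.1, 1.7, 5.2]
opening: 0.0347
grasp_force: 80.6
```

Request:
send_rows(linear=[[0,0,0],[0,0,0],[0,0,0],[0,0,-0.02],[0,0,-0.05],[0.03,0,-0.05],[0.06,0,0],[0.06,0,0]], twist=[[0,0,0],[0,0,0],[0,0,0],[0,0,0],[0,0,0],[0,0,0],[0,0,0],[0,0,0]], gripper=[70,70,70,70,70,70,70,70])

```text
time: 57.62
ee_pos: [0.4056, -0.1183, 0.2866]
tcp_rot: [179.9, -0.1, -177.8]
wrist_force: [-0.8, 0.1, 1.1]
opening: 0.0596
grasp_force: 0.0
```

```bash
python3 fl.py
python3 - <<'E'
from h import *
# knob/scene check: compare top view with first
a=cv2.imread("pics/top0.png");b=cv2.imread("pics/flt.png")
for n,(x,y,w,h) in dict(knobcover=(228,165,118,70),jar=(380,110,35,45),pot=(368,138,14,16),spool=(280,278,18,16)).items():
    r=cv2.matchTemplate(b[y-6:y+h+6,x-6:x+w+6],a[y:y+h,x:x+w],cv2.TM_CCOEFF_NORMED);_,m,_,l=cv2.minMaxLoc(r);print(n,round(m,3),l[0]-6,l[1]-6)
E
```

```text
[38, 39, 40, 41, 42, 43, 44, 45, 46, 47, 48, 49, 50, 51, 52, 53]
[0.12, 0.2, 0.28, 0.36, 0.44, 0.52, 0.74, 0.91, 0.78, 0.56, 0.46, 0.38, 0.31, 0.23, 0.11, 0]
[0.21, 0.28, 0.34, 0.43, 0.54, 0.66, 0.78, 0.88, 0.79, 0.68, 0.54, 0.42, 0.32, 0.24, 0.16, 0.09]
[([341, 169, 38, 27, 514], (25.67140007019043, 37.09538650512695)), ([245, 172, 93, 57, 4664], (53.42778396606445, 91.95660400390625))]
knobcover 0.851 0 0
jar 0.794 0 0
pot 0.993 0 0
spool 0.545 1 0
```

```bash
python3 -c "
from workcell import ticket
print(ticket.job_done())"
```

```text
the job is handed in; nothing more can be done
None
```

The job is handed in: all three moulds are flat under the lip in their own bays, the cover is shut with the plunger down, and the vent flap measures about 45° in both the wrist and top views.

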